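Stamp both ends of a sandal sole

ROBOT

A 6-joint arm with a two-finger parallel gripper is mounted at the origin on the work surface. World frame = base frame: x ahead of the robot, y to its left, z up, the work surface at z = 0. Lengths are in m, angles in degrees, forces in N, time in s.
With the tool pointing down it reaches from about 0.3 to 0.75 m from the base axis. Payload 8.5 kg.
Tool frame: the origin (TCP) lies midway between the tips of the shut fingers; the grasp point (between the pads) lies grasp_offset behind it (grasp_offset is the distance from the TCP to the grasp point, in m); z points along the fingers, y is the line along which they close (so a half turn about z gives the same grasp; the last joint's range is limited). The gripper opens to 85 mm and grips with 20 to 120 N. Pads are 22 mm wide; open, the fingers measure 114 mm over their backs; the gripper's body (76 mm by 85 mm) begins 54 mm behind the grasp point. The pads swing forward as they close: fully open they stand 13 mm farther back than shut.
Start: joints at [-80.059, 21.807, 74.336, -0, 83.858, -12.336], TCP at [0.208, -0.509, 0.203] pointing down, gripper open.
Joint ranges: [-178.18, 178.18], [-50.72, 133.34], [12.68, 142.11], [-81.47, 261.47], [9.98, 163.14], [-165.26, 165.26]. Speed limits (degrees/s): [136.94, 136.94, 180, 180, 180, 180].

INTERFACE

Orientations are given as a 3x3 rotation matrix whose columns are the frame's x, y, z axes.
In Python, from rig import observe, get_image, camera_params, close_job, grasp_offset gives the robot as it stands.
- The arm moves only by the shell command python3 -m handwheel 'ROWS' [OPENING] [FORCE]. ROWS is JSON, a list of rows, each a list of 2 entries, a list of its own where there are three numbers: the shift along the tool's x, y, z as a fraction of full scale, then the turn, a rotation vector about the tool's x, y, z as a fraction of full scale. In form: [[[dx, dy, dz], [ax, ay, az]], ...]. A call has 1 to 10 rows; each row is the pose to reach, as a shift and turn from the pose commanded when the call began, along the tool's axes at that moment, turning the shorter way round; what a row does not reach only later rows make up. Full scale, the value 1, is 0.5 m for a shift and pi rad for a turn. A row lasts 1/10 s, in which the tool goes at most 50 mm and 8.59 degrees, less where a joint would pass 70% of its speed; a pose out of reach is approached as far as the arm can. A call with a number of a shift or a turn outside -1 to 1 is refused whole. A call with a gripper value outside its range is refused whole. OPENING is the opening, from 0 (shut) to 1 (fully open), set as the call begins (- or left out, the last holds). The fingers move at their own pace and stop on an object; FORCE is the grip in N (left out, the last holds). Time passes only in rows, so rows that repeat a pose let the fingers close. It gives the time, the measured TCP pose, the force, the opening and the grip force at its end, in the units of the state.
- observe(): the state, without advancing time (a new reading comes with each control period).
- get_image(name): name is "side" or "top" or "wrist"; returns (picture, depth): 400x640x3 uint8, red, green, blue; 400x640 float32, m along the optical axis (not along the pixel's ray), 0 where there is no reading.
- camera_params(name): a dict with "K" (3x3 intrinsics, pixels), "R" (3x3) and "t" (3): a world point X has camera coordinates R X + t. Camera axes: x right, y down, z forward; pixel columns grow to the right and rows downward; lengths in m; the calibration is good to about 2 mm. A picture is of the moment at which its call begins: read the wrist's pose just before it. camera_params takes no time and is no camera call; for the wrist camera it gives the pose at the moment of the call.
- close_job(): hands the job in; it is judged then, once.
The state is a dict: "time_s": time; "q": joint angles; "qvel": joint speeds; "joint_efforts": joint torques, N m; "position": TCP position; "tool_rot": TCP orientation; "ft_force": force on the tool from outside, world axes, zero at the start; "wrist_torque": the same for the moment, N m; "grip_width": finger opening in m; "gripper_force": force on a finger pad.
Only numpy, scipy, OpenCV 4.12 (cv2) and the standard library are available. Lean on these libraries where they do the work, as an engineer would, in place of code of your own. Each camera call takes 0.05 s, during which the arm holds its last target. There are 200 camera calls.

TASK

Stamp both ends of the wooden sandal sole in the hand press: push its square heel end home in the corner of the bent steel bracket, flat on the bench, with a slow, firm push of 10 to 20 N that you can feel (no ramming), and press the plunger fully down; let it rise, turn the sole end for end (same side up), push the chamfered toe end home the same way and press fully down again. Press only while an end is seated, leave the sole seated by its toe end with the plunger up, and do not disturb the other things on the bench.

Things in the scene. Friction and masses are not known exactly. Their poses are not given: they have to be found in the camera images.
- sole: loose flat wooden sole blank, 200 long x 56 wide x 20 mm thick, 0.15 kg; origin at the centre of its underside; x axis runs along its length from the toe (-x, its two corners cut off by 14 mm chamfers) to the heel (+x, square corners); z up out of its top side
- sole_heel (a point): middle of the heel end's bottom edge, 100 mm along +x from the sole's origin
- sole_toe (a point): middle of the toe end's bottom edge, 100 mm along -x from the sole's origin
- press: grey hand press bolted to the bench (fixed), open towards its -x side, where the sole slides in flat on the bench along +x. Origin on the bench at point press_corner. Foot (120 mm wide) and column lie at x > 0; above, an arm 30 mm wide (z 105 to 135 mm) with a sleeve of 26 mm diameter (down to z = 90 mm) reaches out to x = -45 mm
- press_corner (a point): where the middle of a seated end's bottom edge lies; axes as the press. The bent steel bracket here is a corner on the bench: end stop (66 mm wide, 34 high, its face at x = 0 facing -x) and side fence (14 mm high, 5 thick, inner face at y = +28 mm facing -y, from x = 0 to -70 mm). A seated sole has its end on the stop and a long side on the fence
- plunger (a joint): travel of the spring plunger, m: 0 up, positive down; stop at 0.0185, and the 20 mm sole stops it at about 0.018. The spring pushes back with 2 to 8 N. Its brass stamp (22 mm diameter) hangs 38 mm over the bench at x = -30 mm, y = 0 of the press, 18 mm over a seated sole
- plunger_top (a point): centre of the flat top of the plunger's black round head (42 mm diameter, 14 mm thick), 180 mm over the bench when up; push it down from above
- tin: bystander: small brass-coloured jar with a steel lid, 60 mm diameter, 45 mm high; origin at the centre of its underside
- sandal: bystander: finished sandal with yellow straps, 215 x 70 x 63 mm; origin at the centre of its underside
- pliers: bystander: hole-punch pliers with red handles lying flat, 235 mm long, 115 mm wide, 24 mm high; x axis towards the jaws
- mallet: bystander: mallet lying along its x axis, 240 mm long
- cup: bystander: white cup, 72 mm diameter, 85 mm high; origin at the centre of its underside
- tray: bystander: white divided tray, 140 x 100 x 35 mm; origin at the centre of its underside
- awlbox: bystander: cardboard box, 130 x 60 x 35 mm; origin at the centre of its underside
Things that resemble listed ones, but are neither listed nor needed, are in the scene too. Of the things that look like the sole, the largest one is meant.

How it is judged (in metres and radians):
On the way, in this order (a step that is already met when the one before it is completed fails the run):
1. with the plunger up, the heel end is pushed home: seated in the corner and bearing on the bracket with over 7 N (horizontal distance between sole_heel and press_corner below 0.002 m and angle between the x axis of sole and the x axis of press, either way round below 0.04 rad and angle between sole's own z axis and vertical below 0.06 rad and height (world z) of sole below 0.004 m and value of joint plunger below 0.004 m and contact force between sole and press above 7 N), for 0.03 s.
2. with the heel end seated in the bracket's corner, the plunger is pressed fully down (horizontal distance between sole_heel and press_corner below 0.002 m and angle between the x axis of sole and the x axis of press, either way round below 0.04 rad and angle between sole's own z axis and vertical below 0.06 rad and height (world z) of sole below 0.004 m and value of joint plunger above 0.0168 m), for 0.1 s.
3. the plunger is let up again (value of joint plunger below 0.004 m), for 0.1 s.
4. with the plunger up, the toe end is pushed home: seated in the corner and bearing on the bracket with over 7 N (horizontal distance between sole_toe and press_corner below 0.002 m and angle between the x axis of sole and the x axis of press, either way round below 0.04 rad and angle between sole's own z axis and vertical below 0.06 rad and height (world z) of sole below 0.004 m and value of joint plunger below 0.004 m and contact force between sole and press above 7 N), for 0.03 s.
5. with the toe end seated in the corner, the plunger is pressed fully down (horizontal distance between sole_toe and press_corner below 0.002 m and angle between the x axis of sole and the x axis of press, either way round below 0.04 rad and angle between sole's own z axis and vertical below 0.06 rad and height (world z) of sole below 0.004 m and value of joint plunger above 0.0168 m), for 0.1 s.
At the end, for the whole second after the job is handed in: The sole lies at rest flat on the bench, same side up, toe end seated in the corner (middle of the toe's bottom edge within 2 mm of press_corner, sole within 0.04 rad of the press's x axis), plunger up (under 4 mm) (horizontal distance between sole_toe and press_corner below 0.002 m and angle between the x axis of sole and the x axis of press, either way round below 0.04 rad and angle between sole's own z axis and vertical below 0.06 rad and height (world z) of sole below 0.004 m and value of joint plunger below 0.004 m and linear speed of sole below 0.01 m/s); the robot touches nothing.
It fails at once if the sole is rammed: over 45 N between it and the press with the plunger up (contact force between sole and press above 45 N and value of joint plunger below 0.004 m).
It fails at once if the plunger is pressed more than 14 mm down while neither end is seated (within 5 mm) (value of joint plunger above 0.014 m and not ((horizontal distance between sole_heel and press_corner below 0.005 m and angle between the x axis of sole and the x axis of press, either way round below 0.08 rad and angle between sole's own z axis and vertical below 0.06 rad and height (world z) of sole below 0.004 m) or (horizontal distance between sole_toe and press_corner below 0.005 m and angle between the x axis of sole and the x axis of press, either way round below 0.08 rad and angle between sole's own z axis and vertical below 0.06 rad and height (world z) of sole below 0.004 m))).
It fails at once if another thing on the bench is moved by more than 20 mm (distance of any of tin, sandal, pliers, mallet, cup, tray, awlbox from where it was at the start of the episode above 0.02 m).
It also fails if it takes over 72 s, if anything falls off the work surface, if the arm or the gripper's body presses on something with over 40 N, if the wrist force passes 120 N, or if a joint passes its speed limit or range.

## Working session

There is one attempt and no reset: what is moved stays moved. The work goes in short steps, Python scripts to look and compute and a shell command to move; the robot and the scene stay as the last step left them, time stands still between calls to the robot, and variables do not carry over. Pictures are saved under pics/ and viewed, at most 10 in all, crops included, and the job is handed in when it is done.

```bash
ls; mkdir -p pics
python3 - <<'E'
from rig import *
import cv2,numpy as np
print(grasp_offset)
for n in ("top","side"):
    im,d=get_image(n); cv2.imwrite(f"pics/{n}0.png",im[:,:,::-1]); np.savez(f"{n}0.npz",im=im,d=d,**camera_params(n))
    p=camera_params(n); print(n,p["K"],p["R"],p["t"])
print(observe())
E
```

```text
pics
0.0187
top [[376.60416842   0.         318.28686551]
 [  0.         376.60416842 200.44896834]
 [  0.           0.           1.        ]] [[ 0.0172423  -0.99974809  0.01436864]
 [-0.99310919 -0.01879034 -0.11567652]
 [ 0.11591738 -0.0122751  -0.99318301]] [-0.03454638  0.4818997   1.2234585 ]
side [[513.80045695   0.         326.68687099]
 [  0.         513.80045695 195.70198445]
 [  0.           0.           1.        ]] [[ 0.99109985 -0.13215674 -0.01599022]
 [-0.10584628 -0.7094867  -0.69672461]
 [ 0.080732    0.69221616 -0.71716046]] [-0.46606607  0.12332736  1.52174772]
{'time_s': 0.1, 'q': array([-8.00596430e+01,  2.18365970e+01,  7.43786741e+01, -2.16364449e-03,
        8.38598829e+01, -1.23368964e+01]), 'qvel': array([-0.01784208, -0.13646744, -0.15492117, -0.02459971, -0.01765426,
        0.02009139]), 'joint_efforts': array([ 3.93777707e-03, -4.49226022e+01, -2.31654382e+01, -2.15653981e-04,
        3.65196465e-03,  4.96442482e-06]), 'position': array([ 0.20842254, -0.50864878,  0.20198877]), 'tool_rot': array([[ 9.25358783e-01,  3.79092408e-01, -2.63409345e-04],
       [ 3.79092421e-01, -9.25357922e-01,  1.28551260e-03],
       [ 2.43580142e-04, -1.28941686e-03, -9.99999139e-01]]), 'ft_force': array([ 0.03368516, -0.31827611, -0.48668506]), 'wrist_torque': array([-0.00349613,  0.00211461, -0.02888529]), 'gripper_force': 0.0, 'grip_width': 0.08554755822598455}
```

View pics/top0.png

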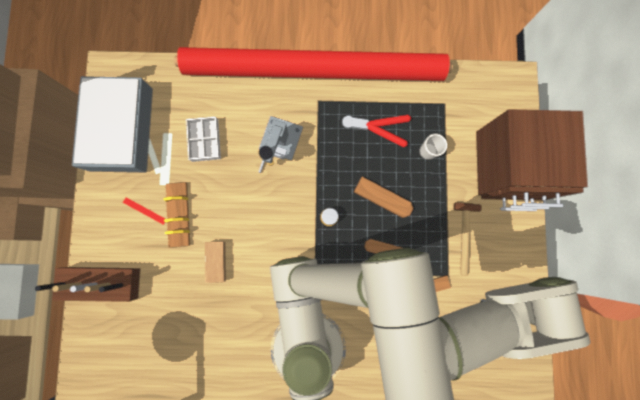

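View pics/side0.png

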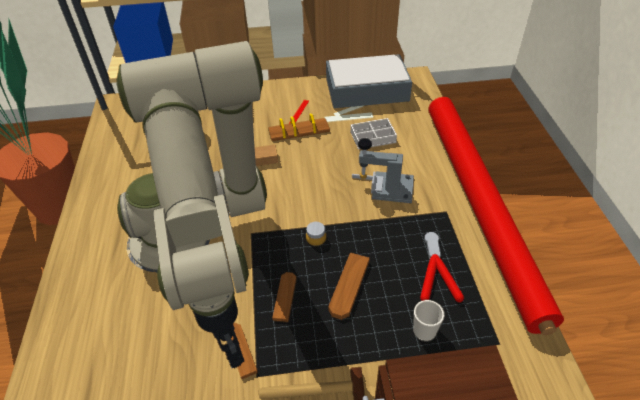

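The top view shows the sole candidate at about (383,197), on the mat. The press is at about (280,140) with its black head at (265,152), and there are smaller look-alikes at (385,247) and (440,285). I'll zoom in on the press and measure.

```bash
cat > h.py <<'E'
import numpy as np, cv2
from rig import *
def ray(p,u,v,z):
    K,R,t=p["K"],p["R"],p["t"]; c=-R.T@t
    d=R.T@np.linalg.inv(K)@np.array([u,v,1.0]); return c+d*(z-c[2])/d[2]
def proj(p,X):
    x=p["K"]@(p["R"]@np.asarray(X)+p["t"]); return x[:2]/x[2]
def pts(p,d):
    v,u=np.mgrid[0:400,0:640]; P=np.stack([(u-p["K"][0,2])*d/p["K"][0,0],(v-p["K"][1,2])*d/p["K"][1,1],d],-1)
    return (P-p["t"])@p["R"]
E
python3 - <<'E'
from h import *
A=np.load("top0.npz");B=np.load("side0.npz")
hsv=cv2.cvtColor(A["im"],cv2.COLOR_RGB2HSV)
print(hsv[197,383],hsv[247,380],hsv[285,440],hsv[260,215],hsv[150,265],hsv[135,285])
m=cv2.inRange(hsv,(5,90,60),(20,255,255)); m[:,:318]=0;m[:,445:]=0;m[:104]=0;m[262:]=0
n,l,s,c=cv2.connectedComponentsWithStats(m)
for i in range(1,n):
    if s[i,4]>60:
        uv=np.argwhere(l==i)[:,::-1]
        X=np.array([ray(A,u,v,.02)[:2] for u,v in uv]); r=cv2.minAreaRect((X*1000).astype(np.float32)); print(s[i],r, cv2.boxPoints(r).round(), X.mean(0))
a=cv2.resize(A["im"][100:190,240:330],None,fx=6,fy=6,interpolation=2)
b=cv2.resize(A["im"][160:260,340:430],None,fx=5,fy=5,interpolation=2)
c=cv2.resize(B["im"][130:210,340:425],None,fx=7,fy=7,interpolation=2)
cv2.imwrite("pics/pt.png",a[:,:,::-1]);cv2.imwrite("pics/ps.png",c[:,:,::-1]);cv2.imwrite("pics/sole.png",b[:,:,::-1])
E
```

```text
[ 13 141 199] [ 14 135 127] [ 14 142 199] [ 15 110 218] [120  14  54] [102  16  79]
[ 354  176   60   42 1117] ((496.6976013183594, -246.53021240234375), (205.76161193847656, 63.89836120605469), 62.855445861816406) [[ 421. -324.]
 [ 478. -353.]
 [ 572. -170.]
 [ 515. -140.]] [ 0.49777784 -0.24437315]
[364 239  38  15 326] ((328.7987976074219, -239.3030242919922), (120.50164794921875, 43.982906341552734), 77.0045394897461) [[ 294. -293.]
 [ 337. -303.]
 [ 364. -186.]
 [ 321. -176.]] [ 0.33495673 -0.22734146]
```

View pics/pt.png

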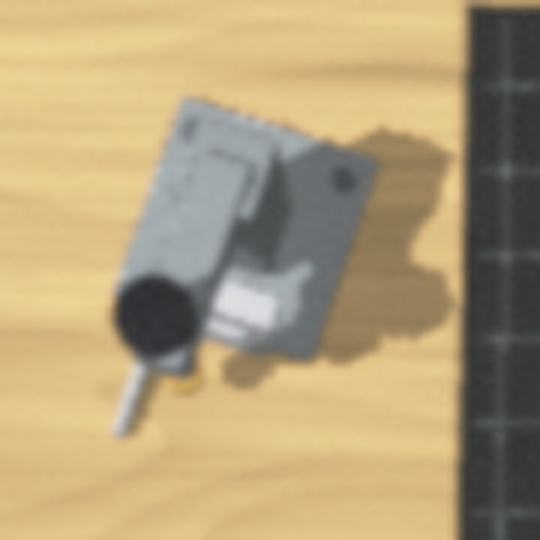

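View pics/ps.png

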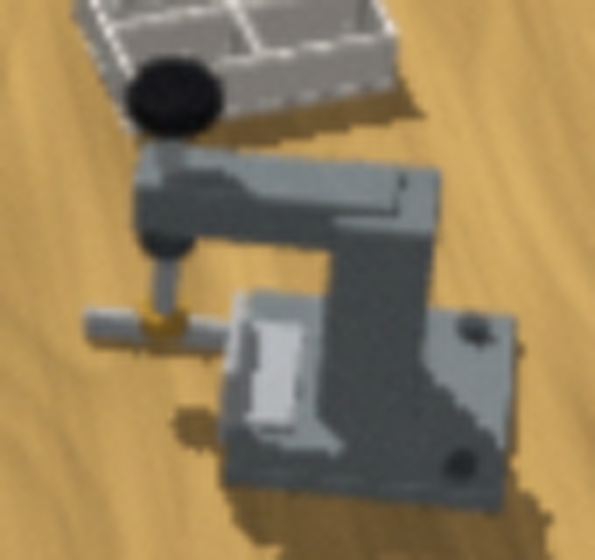

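View pics/sole.png

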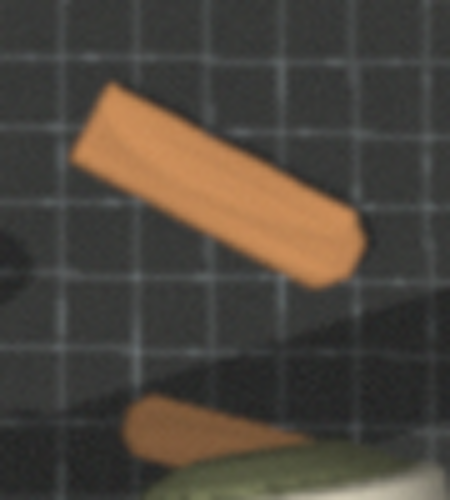

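The press opens towards the robot: in the top crop the head is at (157,313), the fence bar at (130,400) and the stop at (250,305). The sole measures 206x64 mm raw, with its heel at the upper left (+y) and the chamfered toe at the lower right. Next I'll measure the press by triangulating the head and using depth.

Run:
```python
from h import *
A=np.load("top0.npz");B=np.load("side0.npz")
def blob(S,box):
    g=S["im"].max(2); m=np.zeros_like(g); u0,v0,u1,v1=box; m[v0:v1,u0:u1]=(g[v0:v1,u0:u1]<50)*255
    n,l,s,c=cv2.connectedComponentsWithStats(m); i=1+s[1:,4].argmax(); print(s[i],c[i]); return c[i],s[i]
ca,_=blob(A,(255,140,278,164)); cb,_=blob(B,(354,136,376,152))
print("head z.173",ray(A,*ca,.173),ray(B,*cb,.173), "z.18 top from A",ray(A,*ca,.178))
PA=pts(A,A["d"]);PB=pts(B,B["d"])
for nm,P,bx in(("A",PA,(240,100,330,190)),("B",PB,(340,130,425,210))):
    Q=P[bx[1]:bx[3],bx[0]:bx[2]].reshape(-1,3)
    for lo,hi in((.006,.02),(.027,.042),(.125,.142),(.172,.19)):
        q=Q[(Q[:,2]>lo)&(Q[:,2]<hi)]
        if len(q)<8: continue
        r=cv2.minAreaRect((q[:,:2]*1000).astype(np.float32)); print(nm,lo,len(q),q.mean(0).round(4),np.round(r[0],1),np.round(r[1],1),round(r[2],1))
# sole heights
for P,(u,v) in((PA,(383,197)),(PB,(350,285))): print(P[v-2:v+3,u-2:u+3].reshape(-1,3).mean(0))
p=camera_params("wrist");o=observe();c=-p["R"].T@p["t"]
print("wrist cam in tool",o["tool_rot"].T@(c-o["position"]), (p["R"]@o["tool_rot"]).round(3),p["K"])
# side view of the sole
hsv=cv2.cvtColor(B["im"],cv2.COLOR_RGB2HSV); m=cv2.inRange(hsv,(5,90,60),(20,255,255)); m[:, :325]=0;m[:,375:]=0;m[:245]=0;m[325:]=0
Z=PB[...,2]; m[Z<.015]=0
X=np.array([ray(B,u,v,.02)[:2] for v,u in np.argwhere(m)]);r=cv2.minAreaRect((X*1000).astype(np.float32));print("side sole",r)
```

```text
Traceback (most recent call last):
ValueError: attempt to get argmax of an empty sequence
```

Run:
```python
from h import *
A=np.load("top0.npz");B=np.load("side0.npz")
def blob(S,box):
    g=S["im"].max(2); m=np.zeros_like(g); u0,v0,u1,v1=box; m[v0:v1,u0:u1]=(g[v0:v1,u0:u1]<75)*255
    n,l,s,c=cv2.connectedComponentsWithStats(m); i=1+s[1:,4].argmax(); print(s[i],c[i]); return c[i],s[i]
print(A["im"][152,266],B["im"][143,364])
ca,_=blob(A,(255,142,276,162)); cb,_=blob(B,(354,136,376,151))
print("head z.173",ray(A,*ca,.173),ray(B,*cb,.173), "z.18 top from A",ray(A,*ca,.178))
PA=pts(A,A["d"]);PB=pts(B,B["d"])
for nm,P,bx in(("A",PA,(240,100,330,190)),("B",PB,(340,130,425,210))):
    Q=P[bx[1]:bx[3],bx[0]:bx[2]].reshape(-1,3)
    for lo,hi in((.006,.02),(.027,.042),(.125,.142),(.172,.19)):
        q=Q[(Q[:,2]>lo)&(Q[:,2]<hi)]
        if len(q)<8: continue
        r=cv2.minAreaRect((q[:,:2]*1000).astype(np.float32)); print(nm,lo,len(q),q.mean(0).round(4),np.round(r[0],1),np.round(r[1],1),round(r[2],1))
# sole heights
for P,(u,v) in((PA,(383,197)),(PB,(350,285))): print(P[v-2:v+3,u-2:u+3].reshape(-1,3).mean(0))
p=camera_params("wrist");o=observe();c=-p["R"].T@p["t"]
print("wrist cam in tool",o["tool_rot"].T@(c-o["position"]), (p["R"]@o["tool_rot"]).round(3),p["K"])
hsv=cv2.cvtColor(B["im"],cv2.COLOR_RGB2HSV); m=cv2.inRange(hsv,(5,90,60),(20,255,255)); m[:, :325]=0;m[:,375:]=0;m[:245]=0;m[325:]=0
Z=PB[...,2]; m[Z<.015]=0
X=np.array([ray(B,u,v,.02)[:2] for v,u in np.argwhere(m)]);r=cv2.minAreaRect((X*1000).astype(np.float32));print("side sole",r)
```

```text
[50 51 54] [26 25 29]
[260 147  13  12 126] [265.73809524 152.4047619 ]
[358 138  14  12 132] [364.37878788 143.77272727]
head z.173 [0.60645147 0.13474646 0.173     ] [0.6046388  0.13289656 0.173     ] z.18 top from A [0.60522648 0.13408542 0.178     ]
A 0.006 777 [0.6917 0.0953 0.0117] [681.2  90.8] [306.5 296.8] 2.3
A 0.027 34 [0.6508 0.1039 0.0342] [650.4 102.4] [ 33.  126.4] 65.7
A 0.125 371 [0.6721 0.1135 0.1327] [655.2 120.2] [ 44.3 132.4] 73.3
A 0.172 156 [0.6055 0.135  0.1797] [605.4 134.8] [38.7 38.7] 4.0
B 0.006 1107 [0.69   0.1482 0.0119] [684.7 209.9] [359.5 253.1] 78.8
B 0.027 197 [0.6744 0.2386 0.0329] [663.8 229.7] [285.  152.9] 80.5
B 0.125 383 [0.6566 0.1141 0.1322] [653.6 120.4] [ 49.5 132.2] 71.1
B 0.172 115 [0.6044 0.1315 0.1784] [605.3 132.7] [41.7 38.7] 42.2
[ 0.49920928 -0.24304114  0.01969812]
[ 0.49924217 -0.25568926  0.0195421 ]
wrist cam in tool [ 0.08044774  0.00112854 -0.17200683] [[-0.     1.     0.001]
 [-0.951  0.    -0.309]
 [-0.309 -0.001  0.951]] [[328.4084137    0.         318.54360052]
 [  0.         328.4084137  194.25811968]
 [  0.           0.           1.        ]]
side sole ((495.6498107910156, -249.68057250976562), (202.481689453125, 57.38177490234375), 62.90480041503906)
```

```bash
cat >> h.py <<'E'
def to(x,y,z,yaw):
    o=observe(); R=o["tool_rot"]; d=R.T@(np.array([x,y,z])-o["position"])/.5
    from scipy.spatial.transform import Rotation as Ro
    c,s=np.cos(np.radians(yaw)),np.sin(np.radians(yaw))
    T=np.array([[c,s,0],[s,-c,0],[0,0,-1]]); r=Ro.from_matrix(R.T@T).as_rotvec()/np.pi
    print("shift",d.round(4),"turn",r.round(4),"mm",np.round(np.linalg.norm(d)*500),"t",o["time_s"],"q6",o["q"][5].round(1))
E
python3 -c "
from h import *
to(.60,.095,.33,0)"
```

```text
shift [ 1.1824 -0.8206 -0.2547] turn [-0.0004  0.      0.1238] mm 731.0 t 0.1 q6 -12.3
```

```bash
python3 -m handwheel '[[[0.6,-0.41,-0.254],[0,0,0.12]],[[0.6,-0.41,-0.254],[0,0,0.12]],[[0.6,-0.41,-0.254],[0,0,0.12]],[[0.6,-0.41,-0.254],[0,0,0.12]],[[0.6,-0.41,-0.254],[0,0,0.12]],[[0.6,-0.41,-0.254],[0,0,0.12]],[[0.6,-0.41,-0.254],[0,0,0.12]],[[0.6,-0.41,-0.254],[0,0,0.12]]]' 1 80; python3 -c "
from h import *
to(.60,.095,.33,0)"
```

```text
time_s: 0.9
position: [0.4093, -0.2031, 0.3306]
tool_rot: [[1.0, 0.013, 0.001], [0.013, -1.0, -0.0], [0.001, 0.0, -1.0]]
ft_force: [0.3, -0.3, 0.6]
grip_width: 0.0856
gripper_force: 0.0
shift [ 0.3892 -0.591   0.0013] turn [ 0.0001 -0.0003  0.0042] mm 354.0 t 0.9 q6 47.9
```

```bash
python3 - <<'E'
from h import *
p=camera_params("wrist");im,d=get_image("wrist");np.savez("w0.npz",im=im,d=d,**p)
E
python3 -m handwheel '[[[0.39,-0.59,0],[0,0,0]],[[0.39,-0.59,0],[0,0,0]],[[0.39,-0.59,0],[0,0,0]],[[0.39,-0.59,0],[0,0,0]],[[0.39,-0.59,0],[0,0,0]],[[0.39,-0.59,0],[0,0,0]],[[0.39,-0.59,0],[0,0,0]],[[0.39,-0.59,0],[0,0,0]],[[0.39,-0.59,0],[0,0,0]]]'
python3 - <<'E'
from h import *
p=camera_params("wrist");im,d=get_image("wrist");np.savez("w1.npz",im=im,d=d,**p)
cv2.imwrite("pics/w1.png",im[:,:,::-1])
A=np.load("w0.npz");hsv=cv2.cvtColor(A["im"],cv2.COLOR_RGB2HSV); m=cv2.inRange(hsv,(5,90,60),(20,255,255)); P=pts(A,A["d"])
m[(P[...,2]<.014)|(P[...,2]>.03)|(abs(P[...,0]-.5)>.12)|(abs(P[...,1]+.25)>.13)]=0
n,l,s,c=cv2.connectedComponentsWithStats(m);i=1+s[1:,4].argmax()
X=np.array([ray(A,u,v,.02)[:2] for v,u in np.argwhere(l==i)]);print(s[i],cv2.minAreaRect((X*1000).astype(np.float32)))
E
```

```text
time_s: 1.85
position: [0.6001, 0.0926, 0.3284]
tool_rot: [[1.0, 0.014, -0.002], [0.014, -1.0, -0.0], [-0.002, 0.0, -1.0]]
ft_force: [-0.2, -0.3, 0.2]
grip_width: 0.0852
gripper_force: 0.0
[ 277   25  139  104 6010] ((498.4146728515625, -246.20172119140625), (200.17478942871094, 56.08020782470703), 62.82521057128906)
```

View pics/w1.png

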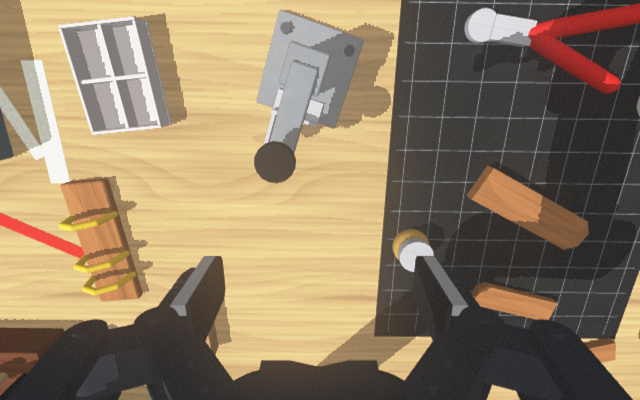

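The wrist view shows the press foot with corners at (283,10), (363,40), (337,128) and (257,102), and the head at (275,162). It also shows the sandal at the left and the tin at (415,250). Now I'll compute the press yaw and corner, and the grasp move.

Run:
```python
from h import *
A=np.load("w1.npz");P=pts(A,A["d"]);Z=P[...,2];v,u=np.mgrid[0:400,0:640]
hsv=cv2.cvtColor(A["im"],cv2.COLOR_RGB2HSV)
box=(u>240)&(u<375)&(v<190)
for nm,lo,hi in(("foot",.005,.018),("stop",.030,.037),("arm",.128,.139),("head",.172,.186)):
    m=box&(Z>lo)&(Z<hi)
    if nm=="foot": m&=hsv[...,1]<60
    n,l,s,c=cv2.connectedComponentsWithStats(m.astype(np.uint8)*255);i=1+s[1:,4].argmax()
    z=np.median(Z[l==i]);uv=np.argwhere(l==i)
    X=np.array([ray(A,b,a,z)[:2] for a,b in uv]);r=cv2.minAreaRect((X*1000).astype(np.float32))
    print(nm,s[i],z.round(4),np.round(r[0],1),np.round(r[1],1),round(r[2],2),X.mean(0).round(4)); print(cv2.boxPoints(r).round(1).tolist())
h=np.array([np.cos(np.radians(62.83)),np.sin(np.radians(62.83))]);g=np.array([.4984,-.2462])-.075*h;print("grip",g)
to(*g,.12,62.83)
```

```text
foot [ 256   10  108  118 5412] 0.0128 [700.7 108.4] [119.4 125. ] 72.9 [0.7078 0.1039]
[[623.4000244140625, 69.69999694824219], [742.9000244140625, 33.0], [778.0, 147.10000610351562], [658.5, 183.8000030517578]]
stop [303 120  14   8  53] 0.0345 [632.4 104.9] [18.5  5.2] 72.58 [0.6323 0.105 ]
[[627.2000122070312, 96.80000305175781], [632.2000122070312, 95.30000305175781], [637.7000122070312, 112.9000015258789], [632.7000122070312, 114.5]]
arm [ 269   41   61  111 3426] 0.1351 [667.8 118.2] [ 44. 108.] 72.59 [0.6763 0.1156]
[[609.7000122070312, 113.30000305175781], [712.7999877929688, 81.0], [725.9000244140625, 123.0], [622.9000244140625, 155.3000030517578]]
head [ 254  142   42   41 1351] 0.1806 [609.1 136.2] [40.5 41. ] 0.79 [0.6093 0.1362]
[[588.5999755859375, 156.39999389648438], [589.0999755859375, 115.4000015258789], [629.5999755859375, 115.9000015258789], [629.0999755859375, 156.89999389648438]]
grip [ 0.46415259 -0.31292417]
shift [-0.2804  0.8054  0.4185] turn [-1.000e-04  4.000e-04 -3.452e-01] mm 475.0 t 1.9 q6 86.8
```

```bash
python3 -m handwheel '[[[-0.28,0.8055,0.418],[0,0,-0.345]],[[-0.28,0.8055,0.418],[0,0,-0.345]],[[-0.28,0.8055,0.418],[0,0,-0.345]],[[-0.28,0.8055,0.418],[0,0,-0.345]],[[-0.28,0.8055,0.418],[0,0,-0.345]],[[-0.28,0.8055,0.418],[0,0,-0.345]],[[-0.28,0.8055,0.418],[0,0,-0.345]],[[-0.28,0.8055,0.418],[0,0,-0.345]],[[-0.28,0.8055,0.418],[0,0,-0.345]],[[-0.28,0.8055,0.418],[0,0,-0.345]]]'
python3 -c "
from h import *
to(.4641,-.3129,.003,62.83)"
```

```text
time_s: 2.9
position: [0.462, -0.3154, 0.1201]
tool_rot: [[0.46, 0.888, -0.0], [0.888, -0.46, -0.0], [-0.0, 0.0, -1.0]]
ft_force: [0.0, -0.2, 0.3]
grip_width: 0.0854
gripper_force: 0.0
shift [0.0065 0.0014 0.2341] turn [ 0.      0.0001 -0.0013] mm 117.0 t 2.9 q6 -19.0
```

```bash
python3 -m handwheel '[[[0.006,0.001,0.1],[0,0,-0.001]],[[0.006,0.001,0.17],[0,0,-0.001]],[[0.006,0.001,0.21],[0,0,-0.001]],[[0.006,0.001,0.234],[0,0,-0.001]],[[0.006,0.001,0.234],[0,0,-0.001]]]'
python3 -m handwheel '[[[0,0,0],[0,0,0]],[[0,0,0],[0,0,0]],[[0,0,0],[0,0,0]],[[0,0,0],[0,0,0]],[[0,0,0],[0,0,0]],[[0,0,0],[0,0,0]],[[0,0,0],[0,0,0]],[[0,0,0],[0,0,0]]]' 0 80
python3 -m handwheel '[[[0,0,-0.06],[0,0,0]],[[0,0,-0.1],[0,0,0]],[[0,0,-0.1],[0,0,0]]]'
python3 - <<'E'
from h import *
c=np.array([.636,.126]);a=np.radians(-17.2);ex=np.array([np.cos(a),np.sin(a)]);ey=np.array([-ex[1],ex[0]])
g=c-(.175+.04)*ex-.006*ey; print(g)
to(*g,.06,-17.2)
E
```

```text
time_s: 3.4
position: [0.4653, -0.3104, 0.003]
tool_rot: [[0.456, 0.89, -0.001], [0.89, -0.456, 0.001], [0.0, -0.002, -1.0]]
ft_force: [-0.2, 0.0, 0.1]
grip_width: 0.0851
gripper_force: 0.0
time_s: 4.2
position: [0.4665, -0.3101, 0.0035]
tool_rot: [[0.455, 0.891, -0.0], [0.891, -0.455, 0.0], [0.0, -0.0, -1.0]]
ft_force: [0.3, -1.0, -0.2]
grip_width: 0.0
gripper_force: 0.0
time_s: 4.5
position: [0.4675, -0.3112, 0.056]
tool_rot: [[0.455, 0.891, 0.003], [0.891, -0.455, -0.004], [-0.002, 0.005, -1.0]]
ft_force: [0.0, -0.4, 0.0]
grip_width: 0.0003
gripper_force: 0.0
[0.4288409  0.18384556]
shift [ 0.8467 -0.5189 -0.0119] turn [ 0.0016 -0.0006  0.4453] mm 497.0 t 4.5 q6 -18.7
```

The fingers shut on nothing, so I'll look before doing anything else.

Run:
```python
from h import *
p=camera_params("wrist");im,d=get_image("wrist");cv2.imwrite("pics/w2.png",im[:,:,::-1])
im,d=get_image("top");A=camera_params("top");hsv=cv2.cvtColor(im,cv2.COLOR_RGB2HSV); m=cv2.inRange(hsv,(5,90,60),(20,255,255)); m[:,:318]=0;m[:,445:]=0;m[:104]=0;m[262:]=0
n,l,s,c=cv2.connectedComponentsWithStats(m)
for i in range(1,n):
    if s[i,4]>60:
        X=np.array([ray(A,u,v,.02)[:2] for v,u in np.argwhere(l==i)]); print(s[i],cv2.minAreaRect((X*1000).astype(np.float32)))
```

```text
[354 176  44  33 731] ((511.9757080078125, -216.7313995361328), (138.44374084472656, 63.89836120605469), 62.855445861816406)
```

View pics/w2.png

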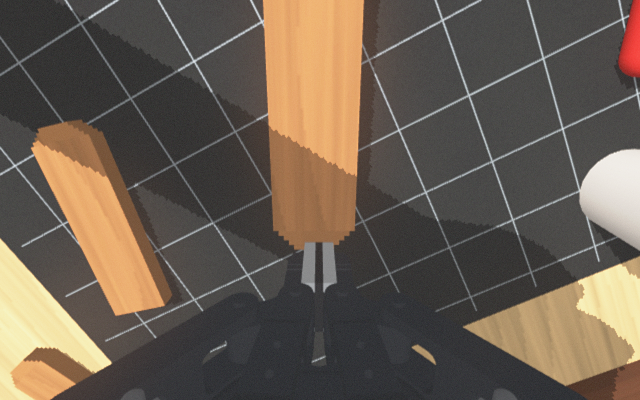

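Run:
```python
from h import *
p=camera_params("wrist");o=observe();im,d=get_image("wrist");P=pts(p,d)
print(o["position"],o["q"].round(2))
hsv=cv2.cvtColor(im,cv2.COLOR_RGB2HSV); m=cv2.inRange(hsv,(5,80,40),(20,255,255))
for (u,v) in ((315,30),(315,120),(315,200),(300,235),(340,235),(318,243),(310,260),(328,260),(305,275),(318,300),(80,200),(400,150)): print((u,v),P[v,u].round(4), im[v,u])
m[:,:245]=0;m[:,390:]=0;m[255:]=0
X=np.array([ray(p,u,v,.02)[:2] for v,u in np.argwhere(m)]);r=cv2.minAreaRect((X*1000).astype(np.float32));print(r,cv2.boxPoints(r))
```

```text
[ 0.46635915 -0.31002579  0.05327904] [-45.73  31.4   85.16  -0.    63.44 -18.68]
(315, 30) [ 0.516  -0.2115  0.0204] [239 180 116]
(315, 120) [ 0.4932 -0.2557  0.0202] [239 180 118]
(315, 200) [ 0.4696 -0.3017  0.0204] [157 110  76]
(300, 235) [ 0.4491 -0.3192  0.0211] [154 112  76]
(340, 235) [ 0.4733 -0.3319  0.0205] [151 107  71]
(318, 243) [ 0.4723 -0.301   0.0871] [65 59 54]
(310, 260) [ 0.4696 -0.2991  0.1037] [139 140 141]
(328, 260) [ 0.4763 -0.3025  0.1038] [140 141 141]
(305, 275) [ 0.468  -0.2985  0.1149] [136 135 135]
(318, 300) [ 0.4689 -0.3078  0.1197] [59 57 60]
(80, 200) [ 0.3263 -0.2309  0.0143] [236 173 113]
(400, 150) [ 0.5351 -0.3018  0.0007] [81 76 72]
((490.4864501953125, -267.9432067871094), (155.3888397216797, 65.8526382446289), 61.21828079223633) [[ 424.22    -320.18613]
 [ 481.93726 -351.89246]
 [ 556.7529  -215.70029]
 [ 499.03564 -183.99396]]
```

The wrist depth puts the fingertips about 34 mm above the reported TCP, so they passed over the sole. I'll check this with the side and top depth.

Run:
```python
from h import *
o=observe();T=o["position"];R=o["tool_rot"];print(T,o["grip_width"])
for n in("side","top","wrist"):
    p=camera_params(n);im,d=get_image(n);P=pts(p,d); q=(P-T)@R
    m=(abs(q[...,0])<.035)&(abs(q[...,1])<.06)&(d>0)&(P[...,2]>.026)&(P[...,2]<.15)
    Q=P[m]; 
    if len(Q): 
        k=Q[:,2].argsort()[:6]; print(n,len(Q),Q[k].round(4).tolist(), q[m][k].round(4).tolist(), proj(p,T).round(1))
    if n=="side":
        u,v=proj(p,T).astype(int); cv2.imwrite("pics/s3.png",cv2.resize(im[max(v-60,0):v+40,max(u-50,0):u+50],None,fx=6,fy=6)[:,:,::-1])
```

```text
[ 0.4661062  -0.30981377  0.05274068] -9.511247899602152e-05
side 301 [[0.4536, -0.2919, 0.027], [0.4672, -0.3212, 0.0821], [0.4621, -0.3217, 0.0839], [0.4551, -0.318, 0.0844], [0.4674, -0.3199, 0.0845], [0.4644, -0.323, 0.0854]] [[0.0103, -0.0193, 0.0258], [-0.0096, 0.0061, -0.0294], [-0.0124, 0.0018, -0.0312], [-0.0123, -0.0061, -0.0317], [-0.0084, 0.0057, -0.0318], [-0.0125, 0.0044, -0.0327]] [340.8 296.7]
wrist 17600 [[0.4671, -0.2989, 0.0841], [0.4777, -0.3042, 0.0842], [0.4735, -0.302, 0.0842], [0.4764, -0.3035, 0.0842], [0.4676, -0.299, 0.0844], [0.4719, -0.3011, 0.0845]] [[0.0102, -0.0041, -0.0314], [0.0103, 0.0077, -0.0314], [0.0103, 0.003, -0.0315], [0.0103, 0.0063, -0.0315], [0.0104, -0.0036, -0.0317], [0.0104, 0.0011, -0.0318]] [316.2 233.7]
```

View pics/s3.png

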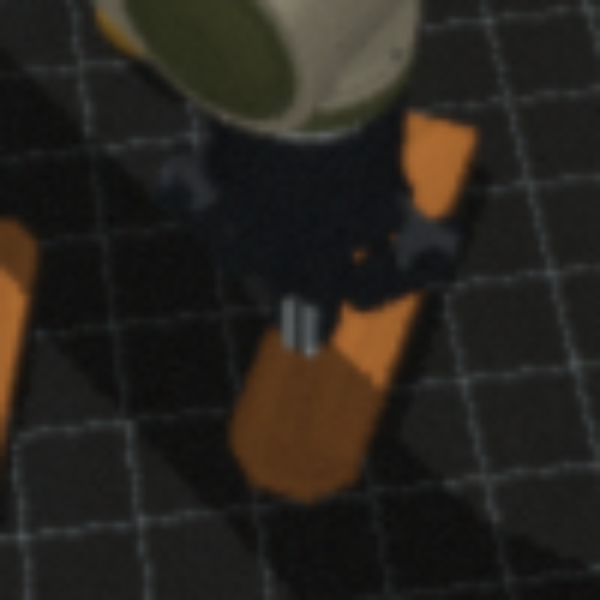

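Side and wrist depth agree: the real shut tips lie 31 mm behind the reported TCP along the tool. The sole hasn't moved and is in view at crop (310,420). I'll redo the grasp with that correction: open, then go down by 81 mm.

```bash
python3 -m handwheel '[[[0,0,0],[0,0,0]],[[0,0,0],[0,0,0]],[[0,0,0],[0,0,0]],[[0,0,0],[0,0,0]],[[0,0,0.02],[0,0,0]],[[0,0,0.08],[0,0,0]],[[0,0,0.11],[0,0,0]],[[0,0,0.12],[0,0,0]]]' 1 80
python3 -m handwheel '[[[0,0,0.01],[0,0,0]],[[0,0,0.02],[0,0,0]],[[0,0,0.03],[0,0,0]],[[0,0,0.038],[0,0,0]]]'
python3 -m handwheel '[[[0,0,0],[0,0,0]],[[0,0,0],[0,0,0]],[[0,0,0],[0,0,0]],[[0,0,0],[0,0,0]],[[0,0,0],[0,0,0]],[[0,0,0],[0,0,0]]]' 0 80
```

```text
time_s: 5.6
position: [0.4657, -0.3093, -0.0086]
tool_rot: [[0.455, 0.891, -0.002], [0.891, -0.455, 0.003], [0.001, -0.003, -1.0]]
ft_force: [0.0, 0.2, 0.1]
grip_width: 0.0855
gripper_force: 0.0
time_s: 6.0
position: [0.4666, -0.3103, -0.0255]
tool_rot: [[0.455, 0.891, 0.0], [0.891, -0.455, -0.0], [-0.0, 0.001, -1.0]]
ft_force: [0.9, 0.1, -0.1]
grip_width: 0.0854
gripper_force: 0.0
time_s: 6.6
position: [0.4667, -0.3104, -0.0247]
tool_rot: [[0.455, 0.891, 0.001], [0.891, -0.455, -0.001], [-0.0, 0.001, -1.0]]
ft_force: [-1.2, 0.9, 5.5]
grip_width: 0.0539
gripper_force: 84.8
```

```bash
python3 -m handwheel '[[[0,0,-0.04],[0,0,0]],[[0,0,-0.12],[0,0,0]],[[0,0,-0.18],[0,0,0]],[[0,0,-0.18],[0,0,0]]]'
python3 - <<'E'
from h import *
c=np.array([.636,.126]);a=np.radians(-17.2);ex=np.array([np.cos(a),np.sin(a)]);ey=np.array([-ex[1],ex[0]])
g=c-(.171+.04)*ex-.006*ey; print(g)
to(*g,.065,-17.2)
E
```

```text
time_s: 7.0
position: [0.468, -0.3116, 0.0684]
tool_rot: [[0.455, 0.891, 0.005], [0.891, -0.454, -0.006], [-0.003, 0.007, -1.0]]
ft_force: [0.6, 1.0, -1.7]
grip_width: 0.0541
gripper_force: 84.8
[0.43266202 0.18266273]
shift [ 0.8485 -0.5122  0.0009] turn [ 0.0025 -0.0009  0.4454] mm 496.0 t 7.0 q6 -18.7
```

```bash
python3 -m handwheel '[[[0.05,-0.03,0],[0,0,0.03]],[[0.13,-0.08,0],[0,0,0.07]],[[0.22,-0.13,0],[0,0,0.115]],[[0.31,-0.19,0],[0,0,0.16]],[[0.4,-0.24,0],[0,0,0.205]],[[0.49,-0.295,0],[0,0,0.25]],[[0.58,-0.35,0],[0,0,0.295]],[[0.67,-0.405,0],[0,0,0.34]],[[0.76,-0.46,0],[0,0,0.385]],[[0.81,-0.49,0],[0,0,0.42]]]'
python3 -m handwheel '[[[0,0,0],[0,0,0]],[[0,0,0],[0,0,0]]]'
python3 - <<'E'
from h import *
c=np.array([.636,.126]);a=np.radians(-17.2);ex=np.array([np.cos(a),np.sin(a)]);ey=np.array([-ex[1],ex[0]])
g=c-(.171+.04)*ex-.006*ey; to(*g,-.0225,-17.2)
E
```

```text
time_s: 8.0
position: [0.4352, 0.1238, 0.0638]
tool_rot: [[0.985, -0.174, -0.001], [-0.174, -0.985, -0.0], [-0.001, 0.0, -1.0]]
ft_force: [4.0, -13.0, -1.8]
grip_width: 0.0536
gripper_force: 84.6
time_s: 8.2
position: [0.4354, 0.1224, 0.0638]
tool_rot: [[0.986, -0.164, -0.001], [-0.164, -0.986, -0.0], [-0.001, 0.0, -1.0]]
ft_force: [0.2, -0.7, -1.1]
grip_width: 0.0536
gripper_force: 85.2
shift [-0.025  -0.118   0.1727] turn [0.0002 0.0004 0.043 ] mm 105.0 t 8.2 q6 100.1
```

```bash
python3 -m handwheel '[[[-0.01,-0.05,0.0],[0,0,0.02]],[[-0.025,-0.1,0.02],[0,0,0.043]],[[-0.025,-0.118,0.07],[0,0,0.043]],[[-0.025,-0.118,0.12],[0,0,0.043]],[[-0.025,-0.118,0.15],[0,0,0.043]],[[-0.025,-0.118,0.164],[0,0,0.043]],[[-0.025,-0.118,0.17],[0,0,0.043]],[[-0.025,-0.118,0.17],[0,0,0.043]]]'
python3 - <<'E'
from h import *
p=camera_params("wrist");im,d=get_image("wrist");np.savez("w4.npz",im=im,d=d,**p);cv2.imwrite("pics/w4.png",im[:,:,::-1])
c=np.array([.636,.126]);a=np.radians(-17.2);ex=np.array([np.cos(a),np.sin(a)]);ey=np.array([-ex[1],ex[0]])
g=c-(.171+.04)*ex-.006*ey; to(*g,-.0235,-17.2)
E
```

```text
time_s: 9.0
position: [0.4341, 0.1818, -0.0203]
tool_rot: [[0.954, -0.3, 0.0], [-0.3, -0.954, -0.0], [0.0, 0.0, -1.0]]
ft_force: [-0.1, -0.7, -2.8]
grip_width: 0.054
gripper_force: 108.4
shift [-0.0032 -0.0002  0.007 ] turn [-0.0001 -0.0002 -0.0014] mm 4.0 t 9.05 q6 115.7
```

View pics/w4.png

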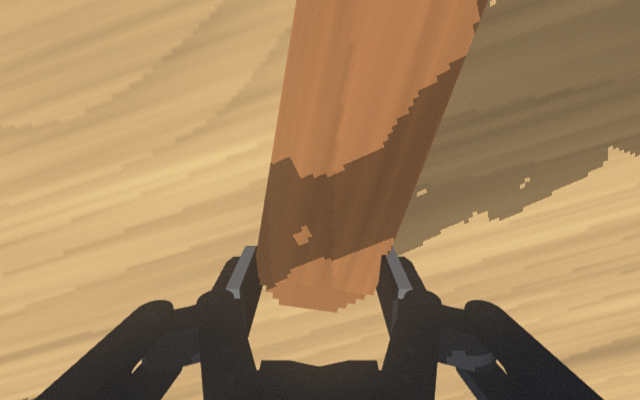

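The wrist view shows the sole skewed in the grip: its edges run from (265,270) to (295,0) and from (385,250) to (485,0), so it slipped in yaw. I'll set it down, release, rise and measure it for a regrasp.

```bash
python3 -m handwheel '[[[0,0,0.003],[0,0,0]],[[0,0,0.006],[0,0,0]],[[0,0,0.008],[0,0,0]],[[0,0,0.008],[0,0,0]]]'
python3 -m handwheel '[[[0,0,0],[0,0,0]],[[0,0,0],[0,0,0]],[[0,0,0],[0,0,0]],[[0,0,-0.02],[0,0,0]],[[0,0,-0.12],[0,0,0]],[[0,0,-0.22],[0,0,0]],[[-0.04,0,-0.3],[0,0,0]],[[-0.08,0,-0.36],[0,0,0]],[[-0.08,0,-0.36],[0,0,0]]]' 1 110
cat >> h.py <<'E'
EX=np.array([np.cos(np.radians(-17.2)),np.sin(np.radians(-17.2))]);EY=np.array([-EX[1],EX[0]])
def sole(name="wrist"):
    p=camera_params(name);im,d=get_image(name);P=pts(p,d);hsv=cv2.cvtColor(im,cv2.COLOR_RGB2HSV)
    m=cv2.inRange(hsv,(5,80,40),(20,255,255)); m[(P[...,2]<.015)|(P[...,2]>.026)|(P[...,0]<.3)|(P[...,1]<.03)]=0
    m=cv2.morphologyEx(m,cv2.MORPH_OPEN,np.ones((3,3),np.uint8)); n,l,s,c=cv2.connectedComponentsWithStats(m)
    for i in range(1,n):
        if s[i,4]>1500 if name=="wrist" else s[i,4]>300:
            X=np.array([ray(p,u,v,.02)[:2] for v,u in np.argwhere(l==i)]);r=cv2.minAreaRect((X*1000).astype(np.float32))
            print(name,s[i],np.round(r[0],1),np.round(r[1],1),round(r[2],2),cv2.boxPoints(r).round(1).tolist())
E
python3 - <<'E'
from h import *
sole();sole("top");sole("side")
E
```

```text
time_s: 9.45
position: [0.4364, 0.1823, -0.0229]
tool_rot: [[0.954, -0.299, 0.007], [-0.299, -0.954, 0.0], [0.006, -0.002, -1.0]]
ft_force: [3.7, -3.9, 9.9]
grip_width: 0.0539
gripper_force: 105.7
time_s: 10.35
position: [0.3952, 0.1954, 0.1597]
tool_rot: [[0.954, -0.298, 0.007], [-0.298, -0.954, 0.002], [0.006, -0.004, -1.0]]
ft_force: [0.2, 0.6, -0.8]
grip_width: 0.0854
gripper_force: 0.0
wrist [ 288    0   83  154 9319] [478.9 163.4] [ 56.1 133.7] 63.8 [[406.5, 167.8000030517578], [526.5, 108.69999694824219], [551.2999877929688, 159.10000610351562], [431.29998779296875, 218.10000610351562]]
wrist [   0  102   72   69 3125] [511.5 449.5] [50.  67.8] 4.43 [[484.0, 481.3999938964844], [489.20001220703125, 413.79998779296875], [539.0, 417.6000061035156], [533.7999877929688, 485.29998779296875]]
wrist [  25  160   89   77 3964] [446.6 442.6] [66.9 68. ] 6.27 [[409.70001220703125, 472.79998779296875], [417.1000061035156, 405.20001220703125], [483.6000061035156, 412.5], [476.20001220703125, 480.1000061035156]]
wrist [  71  221   62   51 1690] [387.6 436.1] [33.8 69.1] 11.33 [[364.29998779296875, 466.6000061035156], [377.79998779296875, 398.8999938964844], [411.0, 405.5], [397.3999938964844, 473.20001220703125]]
wrist [  96  253   64   50 1652] [346.  432.1] [40.1 68.6] 8.59 [[321.0, 463.0], [331.29998779296875, 395.20001220703125], [370.8999938964844, 401.20001220703125], [360.70001220703125, 468.8999938964844]]
top [252 164  34  56 819] [509.5 146.1] [ 57.4 195. ] 64.02 [[409.29998779296875, 163.0], [584.5999755859375, 77.5999984741211], [609.7000122070312, 129.1999969482422], [434.3999938964844, 214.60000610351562]]
side [302 171  61  22 681] [504.9 143.6] [ 61.6 201.1] 63.61 [[401.1000061035156, 160.6999969482422], [581.2999877929688, 71.30000305175781], [608.7000122070312, 126.4000015258789], [428.5, 215.89999389648438]]
```

```bash
python3 -m handwheel '[[[0,0,0],[0,0,-0.04]],[[0,0,0],[0,0,-0.09]],[[0,0,0],[0,0,-0.135]],[[0,0,0],[0,0,-0.18]],[[0,0,0],[0,0,-0.23]],[[0,0,0],[0,0,-0.275]],[[0,0,0],[0,0,-0.32]],[[0,0,0],[0,0,-0.365]],[[0,0,0],[0,0,-0.41]],[[0,0,0],[0,0,-0.455]]]'
python3 -m handwheel '[[[0,0,0],[0,0,-0.045]],[[0,0,0],[0,0,-0.09]],[[0,0,0],[0,0,-0.135]],[[0,0,0],[0,0,-0.18]],[[0,0,0],[0,0,-0.23]],[[0,0,0],[0,0,-0.275]],[[0,0,0],[0,0,-0.32]],[[0,0,0],[0,0,-0.365]],[[0,0,0],[0,0,-0.41]],[[0,0,0],[0,0,-0.455]]]'
python3 -c "
from h import *
to(.4925,.1567,.06,153.8);sole()"
```

```text
time_s: 11.5
position: [0.3955, 0.1941, 0.1542]
tool_rot: [[0.426, 0.905, -0.003], [0.905, -0.426, -0.001], [-0.002, -0.002, -1.0]]
ft_force: [-0.5, -0.6, 0.1]
grip_width: 0.0851
gripper_force: 0.0
time_s: 12.5
position: [0.3955, 0.1941, 0.1542]
tool_rot: [[-0.835, 0.55, -0.003], [0.55, 0.835, -0.001], [0.002, -0.002, -1.0]]
ft_force: [-0.4, 0.1, 0.5]
grip_width: 0.0855
gripper_force: 0.0
shift [-0.2036  0.0446  0.1878] turn [-0.0006 -0.0007 -0.0397] mm 140.0 t 12.5 q6 -46.0
wrist [ 519    0   92   53 2824] [399.4 437.8] [72.1 32.6] 83.94 [[379.3999938964844, 403.70001220703125], [411.79998779296875, 400.29998779296875], [419.3999938964844, 471.8999938964844], [387.0, 475.29998779296875]]
wrist [ 540   28  100   89 5627] [457.6 442. ] [78.1 66.5] 81.17 [[418.79998779296875, 408.5], [484.5, 398.29998779296875], [496.5, 475.3999938964844], [430.79998779296875, 485.70001220703125]]
wrist [ 576  113   64   52 1871] [518.3 435.6] [56.7 41.6] 70.6 [[489.20001220703125, 415.70001220703125], [528.5, 401.8999938964844], [547.2999877929688, 455.3999938964844], [508.1000061035156, 469.20001220703125]]
wrist [ 305  191   69  168 8437] [508.7 148.7] [ 56.1 202.2] 63.85 [[405.5, 168.10000610351562], [587.0999755859375, 79.0], [611.7999877929688, 129.3000030517578], [430.29998779296875, 218.5]]
```

```bash
python3 -m handwheel '[[[-0.07,0.015,0.05],[0,0,-0.04]],[[-0.15,0.03,0.1],[0,0,-0.04]],[[-0.2036,0.0446,0.16],[0,0,-0.04]],[[-0.2036,0.0446,0.19],[0,0,-0.04]],[[-0.2036,0.0446,0.19],[0,0,-0.04]]]'
python3 -c "
from h import *
to(.4925,.1567,-.0255,153.8)"
```

```text
time_s: 13.05
position: [0.4915, 0.1558, 0.0573]
tool_rot: [[-0.894, 0.449, -0.007], [0.449, 0.894, -0.0], [0.006, -0.004, -1.0]]
ft_force: [0.1, -0.4, 0.3]
grip_width: 0.0853
gripper_force: 0.0
shift [-0.002   0.003   0.1656] turn [-0.0011 -0.0019 -0.0025] mm 83.0 t 13.05 q6 -58.9
```

```bash
python3 -m handwheel '[[[-0.002,0.003,0.06],[0,0,-0.0025]],[[-0.002,0.003,0.12],[0,0,-0.0025]],[[-0.002,0.003,0.15],[0,0,-0.0025]],[[-0.002,0.003,0.1656],[0,0,-0.0025]],[[-0.002,0.003,0.1656],[0,0,-0.0025]]]'
python3 -m handwheel '[[[0,0,0],[0,0,0]],[[0,0,0],[0,0,0]],[[0,0,0],[0,0,0]],[[0,0,0],[0,0,0]],[[0,0,0],[0,0,0]],[[0,0,0],[0,0,0]]]' 0 110
python3 -m handwheel '[[[0,0,-0.015],[0,0,0]],[[0,0,-0.03],[0,0,0]],[[0,0,-0.03],[0,0,0]]]'
python3 - <<'E'
from h import *
g=np.array([.636,.126])-(.118+.02)*EX-.005*EY; to(*g,-.0095,162.8);to(*g,-.0255,162.8)
E
```

```text
time_s: 13.55
position: [0.4939, 0.1576, -0.0225]
tool_rot: [[-0.899, 0.439, -0.001], [0.439, 0.899, -0.0], [0.001, -0.001, -1.0]]
ft_force: [0.3, -0.0, -0.1]
grip_width: 0.0853
gripper_force: 0.0
time_s: 14.15
position: [0.4947, 0.1575, -0.0204]
tool_rot: [[-0.899, 0.438, 0.002], [0.438, 0.899, 0.0], [-0.002, 0.001, -1.0]]
ft_force: [-3.9, -0.6, 13.7]
grip_width: 0.0524
gripper_force: 114.6
time_s: 14.45
position: [0.4949, 0.1576, -0.0061]
tool_rot: [[-0.899, 0.438, 0.002], [0.438, 0.899, 0.0], [-0.002, 0.001, -1.0]]
ft_force: [-0.0, -0.1, -1.6]
grip_width: 0.0523
gripper_force: 115.8
shift [-0.0101  0.0148  0.0069] turn [ 0.0003  0.0006 -0.0488] mm 10.0 t 14.45 q6 -59.4
shift [-0.0101  0.0148  0.0389] turn [ 0.0003  0.0006 -0.0488] mm 21.0 t 14.45 q6 -59.4
```

```bash
python3 -m handwheel '[[[-0.003,0.004,0],[0,0,-0.016]],[[-0.006,0.009,0],[0,0,-0.033]],[[-0.01,0.0148,0],[0,0,-0.0488]],[[-0.01,0.0148,0],[0,0,-0.0488]],[[-0.01,0.0148,0.014],[0,0,-0.0488]],[[-0.01,0.0148,0.024],[0,0,-0.0488]],[[-0.01,0.0148,0.027],[0,0,-0.0488]],[[-0.01,0.0148,0.027],[0,0,-0.0488]]]'
python3 - <<'E'
from h import *
sole();sole("top");o=observe();d=o["position"][:2]-[.636,.126];print("press frame",d@EX,d@EY,np.degrees(np.arctan2(*o["tool_rot"][1::-1,0])))
E
```

```text
time_s: 15.25
position: [0.5016, 0.1619, -0.0204]
tool_rot: [[-0.955, 0.297, -0.0], [0.297, 0.955, -0.0], [0.0, -0.0, -1.0]]
ft_force: [-3.2, -1.8, 10.3]
grip_width: 0.0524
gripper_force: 117.2
wrist [  248    73   144   293 35385] [488.7 165.9] [ 56.3 139.1] 72.32 [[413.8999938964844, 160.1999969482422], [546.4000244140625, 117.9000015258789], [563.5, 171.5], [431.0, 213.8000030517578]]
press frame -0.13901913265601318 -0.005450928436280143 162.74657745585563
```

```bash
python3 -m handwheel '[[[-0.006,0,-0.001],[0,0,0]],[[-0.012,0,-0.002],[0,0,0]],[[-0.018,0,-0.002],[0,0,0]],[[-0.024,0,-0.002],[0,0,0]],[[-0.03,0,-0.002],[0,0,0]],[[-0.03,0,-0.002],[0,0,0]]]'
python3 -m handwheel '[[[-0.002,0,0],[0,0,0]],[[-0.004,0,0],[0,0,0]],[[-0.006,0,0],[0,0,0]],[[-0.006,0,0],[0,0,0]]]'
```

```text
time_s: 15.95
position: [0.5167, 0.1573, -0.0199]
tool_rot: [[-0.955, 0.296, 0.0], [0.296, 0.955, 0.0], [-0.0, 0.0, -1.0]]
ft_force: [-0.7, -0.8, -1.5]
grip_width: 0.0525
gripper_force: 115.9
time_s: 16.35
position: [0.5193, 0.1566, -0.0198]
tool_rot: [[-0.955, 0.296, 0.0], [0.296, 0.955, 0.0], [-0.0, 0.0, -1.0]]
ft_force: [-0.2, -0.7, -1.2]
grip_width: 0.0527
gripper_force: 115.9
```

```bash
python3 -m handwheel '[[[-0.002,0,0],[0,0,0]],[[-0.004,0,0],[0,0,0]],[[-0.005,0,0],[0,0,0]],[[-0.005,0,0],[0,0,0]]]'
python3 -m handwheel '[[[-0.001,0,0],[0,0,0]],[[-0.002,0,0],[0,0,0]],[[-0.003,0,0],[0,0,0]],[[-0.003,0,0],[0,0,0]]]'
```

```text
time_s: 16.75
position: [0.5216, 0.1559, -0.0198]
tool_rot: [[-0.955, 0.296, 0.0], [0.296, 0.955, 0.0], [-0.0, 0.0, -1.0]]
ft_force: [0.4, -0.5, -2.3]
grip_width: 0.0527
gripper_force: 115.9
time_s: 17.15
position: [0.5228, 0.1555, -0.0198]
tool_rot: [[-0.955, 0.296, -0.001], [0.296, 0.955, 0.0], [0.001, -0.0, -1.0]]
ft_force: [-1.3, 0.2, -1.6]
grip_width: 0.0526
gripper_force: 115.9
```

```bash
python3 -m handwheel '[[[0,0.002,0],[0,0,0]],[[0,0.004,0],[0,0,0]],[[0,0.006,0],[0,0,0]],[[0,0.006,0],[0,0,0]]]'
python3 -m handwheel '[[[0,0.001,0],[0,0,0]],[[0,0.002,0],[0,0,0]],[[0,0.003,0],[0,0,0]],[[0,0.003,0],[0,0,0]]]'
python3 -c "
from h import *
o=observe();d=o['position'][:2]-[.636,.126];print(d@EX,d@EY,o['ft_force'][:2]@EX,o['ft_force'][:2]@EY)"
```

```text
time_s: 17.55
position: [0.5237, 0.1584, -0.0198]
tool_rot: [[-0.955, 0.296, -0.0], [0.296, 0.955, -0.0], [0.0, -0.0, -1.0]]
ft_force: [-1.3, 0.6, -1.2]
grip_width: 0.0522
gripper_force: 115.9
time_s: 17.95
position: [0.5241, 0.1598, -0.0198]
tool_rot: [[-0.955, 0.296, -0.0], [0.296, 0.955, -0.0], [0.0, -0.0, -1.0]]
ft_force: [-3.1, -0.4, -1.4]
grip_width: 0.0524
gripper_force: 115.9
-0.11689001966952683 -0.000811911921633792 -2.897344296134175 -1.263349080716101
```

```bash
cat > f.py <<'E'
from h import *
o=observe();d=o['position'][:2]-[.636,.126];print("press frame pos",(d@EX*1e3).round(2),(d@EY*1e3).round(2),"F",(o['ft_force'][:2]@EX).round(1),(o['ft_force'][:2]@EY).round(1),"Tz",o["wrist_torque"][2].round(2),"yaw",np.degrees(np.arctan2(*o["tool_rot"][1::-1,0])).round(2))
E
python3 -m handwheel '[[[0,0.001,0],[0,0,0]],[[0,0.002,0],[0,0,0]],[[0,0.003,0],[0,0,0]],[[0,0.003,0],[0,0,0]]]'; python3 f.py
python3 -m handwheel '[[[0,0.001,0],[0,0,0]],[[0,0.002,0],[0,0,0]],[[0,0.002,0],[0,0,0]]]'; python3 f.py
```

```text
time_s: 18.35
position: [0.5245, 0.1612, -0.0198]
tool_rot: [[-0.955, 0.296, -0.0], [0.296, 0.955, -0.0], [0.0, -0.0, -1.0]]
ft_force: [-3.2, -0.9, -1.2]
grip_width: 0.0522
gripper_force: 115.9
press frame pos -116.89 0.71 F -2.8 -1.8 Tz -0.12 yaw 162.79
time_s: 18.65
position: [0.5248, 0.1622, -0.0198]
tool_rot: [[-0.955, 0.296, -0.0], [0.296, 0.955, -0.0], [0.0, -0.0, -1.0]]
ft_force: [-4.1, -0.9, -1.3]
grip_width: 0.0522
gripper_force: 115.9
press frame pos -116.89 1.71 F -3.6 -2.0 Tz -0.15 yaw 162.8
```

```bash
python3 -m handwheel '[[[0,0.001,0],[0,0,0]],[[0,0.002,0],[0,0,0]],[[0,0.002,0],[0,0,0]]]'; python3 f.py
python3 -m handwheel '[[[0,0.001,0],[0,0,0]],[[0,0.002,0],[0,0,0]],[[0,0.002,0],[0,0,0]]]'; python3 f.py
```

```text
time_s: 18.95
position: [0.525, 0.1629, -0.0198]
tool_rot: [[-0.955, 0.296, -0.001], [0.296, 0.955, -0.001], [0.001, -0.001, -1.0]]
ft_force: [-5.0, -3.6, -1.4]
grip_width: 0.0526
gripper_force: 116.0
press frame pos -116.89 2.39 F -3.7 -4.9 Tz -0.21 yaw 162.79
time_s: 19.25
position: [0.525, 0.163, -0.0198]
tool_rot: [[-0.955, 0.296, -0.002], [0.296, 0.955, -0.002], [0.001, -0.002, -1.0]]
ft_force: [-6.6, -8.8, -0.2]
grip_width: 0.0524
gripper_force: 116.2
press frame pos -116.97 2.5 F -3.7 -10.3 Tz -0.36 yaw 162.78
```

```bash
python3 -m handwheel '[[[-0.0005,0,0],[0,0,0]],[[-0.001,0,0],[0,0,0]],[[-0.0015,0,0],[0,0,0]],[[-0.002,0,0],[0,0,0]],[[-0.002,0,0],[0,0,0]]]'; python3 f.py
python3 -m handwheel '[[[-0.0005,0,0],[0,0,0]],[[-0.001,0,0],[0,0,0]],[[-0.0015,0,0],[0,0,0]],[[-0.002,0,0],[0,0,0]],[[-0.002,0,0],[0,0,0]]]'; python3 f.py;python3 -c "
from h import *
sole();sole('side')"
```

```text
time_s: 19.75
position: [0.525, 0.1629, -0.02]
tool_rot: [[-0.955, 0.296, -0.004], [0.296, 0.955, -0.001], [0.003, -0.003, -1.0]]
ft_force: [-10.0, -7.1, 2.1]
grip_width: 0.0525
gripper_force: 116.4
press frame pos -116.99 2.44 F -7.5 -9.8 Tz -0.39 yaw 162.78
time_s: 20.25
position: [0.5249, 0.1629, -0.0202]
tool_rot: [[-0.955, 0.296, -0.006], [0.296, 0.955, -0.001], [0.005, -0.003, -1.0]]
ft_force: [-13.1, -5.7, 2.5]
grip_width: 0.0523
gripper_force: 116.5
press frame pos -117.03 2.4 F -10.8 -9.3 Tz -0.38 yaw 162.79
wrist [  249    73   143   293 35334] [512.1 166.9] [ 56.3 139. ] 72.26 [[437.29998779296875, 161.1999969482422], [569.7000122070312, 118.9000015258789], [586.9000244140625, 172.5], [454.5, 214.89999389648438]]
side [339 172  33  16 302] [579.4 141.1] [ 57.4 110.4] 70.93 [[517.7999877929688, 132.0], [622.0999755859375, 96.0], [640.9000244140625, 150.1999969482422], [536.5999755859375, 186.1999969482422]]
```

```bash
python3 -m handwheel '[[[0.0025,-0.0015,0],[0,0,0]],[[0.005,-0.0025,0],[0,0,0]],[[0.005,-0.0025,0],[0,0,0]]]'; python3 f.py
python3 -m handwheel '[[[0,0,0],[0,0,0]],[[0,0,0],[0,0,0]],[[0,0,0],[0,0,0]],[[0,0,0],[0,0,0]],[[0,0,-0.03],[0,0,0]],[[0,0,-0.1],[0,0,0]],[[0,0,-0.18],[0,0,0]],[[0,0,-0.27],[0,0,0]],[[0.04,0,-0.36],[0,0,0]],[[0.04,0,-0.42],[0,0,0]]]' 1
python3 - <<'E'
from h import *
sole();sole("side")
p=camera_params("side");im,d=get_image("side");P=pts(p,d)
m=(im.max(2)<75)&(P[...,2]>.17)&(P[...,2]<.19)&(abs(P[...,0]-.607)<.03)&(abs(P[...,1]-.135)<.03);print("head side",P[m].mean(0),m.sum())
g=np.array([.607,.135]); to(*g,.19,162.8)
E
```

```text
time_s: 20.65
position: [0.525, 0.1628, -0.0197]
tool_rot: [[-0.955, 0.296, 0.001], [0.296, 0.955, -0.0], [-0.001, -0.0, -1.0]]
ft_force: [-2.8, -2.1, -3.0]
grip_width: 0.0523
gripper_force: 115.8
press frame pos -116.89 2.36 F -2.0 -2.9 Tz -0.2 yaw 162.8
time_s: 21.65
position: [0.5048, 0.1696, 0.1937]
tool_rot: [[-0.956, 0.295, 0.004], [0.295, 0.956, 0.001], [-0.003, 0.002, -1.0]]
ft_force: [1.1, 0.3, -0.7]
grip_width: 0.0856
gripper_force: 0.0
wrist [ 536    0   81   67 4331] [450.2 443.5] [63.8 70.4] 1.35 [[417.5, 478.0], [419.1000061035156, 407.6000061035156], [482.8999938964844, 409.1000061035156], [481.29998779296875, 479.5]]
wrist [ 550   60   74   64 2944] [510.9 450.1] [49.8 67.8] 5.57 [[482.79998779296875, 481.3999938964844], [489.3999938964844, 414.0], [538.9000244140625, 418.79998779296875], [532.4000244140625, 486.29998779296875]]
wrist [ 292  104   54  172 8087] [541.1 157.8] [ 56.1 199.4] 72.16 [[437.6000061035156, 161.60000610351562], [627.4000244140625, 100.5], [644.5999755859375, 153.89999389648438], [454.79998779296875, 215.0]]
side [311 170  61  18 583] [536.4 153.9] [ 59.8 198.4] 72.21 [[432.79998779296875, 155.6999969482422], [621.7000122070312, 95.0999984741211], [640.0, 152.0], [451.1000061035156, 212.6999969482422]]
head side [0.60371529 0.1295885  0.17833116] 114
shift [-0.2124 -0.0058  0.0052] turn [0.0006 0.0014 0.    ] mm 106.0 t 21.8 q6 -67.1
```

```bash
python3 -m handwheel '[[[-0.04,0,0],[0,0,0]],[[-0.1,0,0],[0,0,0]],[[-0.16,0,0],[0,0,0]],[[-0.212,-0.007,0],[0,0,0]],[[-0.212,-0.007,0],[0,0,0]],[[-0.212,-0.007,0.03],[0,0,0]],[[-0.212,-0.007,0.05],[0,0,0]],[[-0.212,-0.007,0.06],[0,0,0]],[[-0.212,-0.007,0.07],[0,0,0]]]' 0 60
python3 -m handwheel '[[[0,0,0.005],[0,0,0]],[[0,0,0.01],[0,0,0]],[[0,0,0.015],[0,0,0]],[[0,0,0.02],[0,0,0]],[[0,0,0.02],[0,0,0]]]'
```

```text
time_s: 22.7
position: [0.6055, 0.1345, 0.1547]
tool_rot: [[-0.955, 0.296, -0.001], [0.296, 0.955, 0.0], [0.001, -0.0, -1.0]]
ft_force: [-1.0, 0.8, 0.1]
grip_width: -0.0001
gripper_force: 0.0
time_s: 23.2
position: [0.6059, 0.1343, 0.1453]
tool_rot: [[-0.955, 0.296, 0.0], [0.296, 0.955, 0.0], [-0.0, 0.0, -1.0]]
ft_force: [-1.6, 1.0, 3.7]
grip_width: 0.0002
gripper_force: 1.9
```

```bash
python3 -m handwheel '[[[0,0,0.005],[0,0,0]],[[0,0,0.01],[0,0,0]],[[0,0,0.015],[0,0,0]],[[0,0,0.02],[0,0,0]],[[0,0,0.024],[0,0,0]],[[0,0,0.024],[0,0,0]]]'
python3 -m handwheel '[[[0,0,0.002],[0,0,0]],[[0,0,0.004],[0,0,0]],[[0,0,0.006],[0,0,0]],[[0,0,0.006],[0,0,0]]]'
```

```text
time_s: 23.8
position: [0.6059, 0.1343, 0.1335]
tool_rot: [[-0.955, 0.296, 0.0], [0.296, 0.955, 0.0], [-0.0, 0.0, -1.0]]
ft_force: [-2.5, 1.7, 7.2]
grip_width: 0.0002
gripper_force: 3.6
time_s: 24.2
position: [0.6062, 0.1343, 0.1332]
tool_rot: [[-0.955, 0.296, 0.003], [0.296, 0.955, 0.0], [-0.003, 0.001, -1.0]]
ft_force: [-7.8, -0.0, 21.5]
grip_width: 0.0003
gripper_force: 11.1
```

```bash
python3 -m handwheel '[[[0,0,0.002],[0,0,0]],[[0,0,0.002],[0,0,0]],[[0,0,0.002],[0,0,0]],[[0,0,0.002],[0,0,0]]]'
python3 -m handwheel '[[[0,0,-0.01],[0,0,0]],[[0,0,-0.02],[0,0,0]],[[0,0,-0.03],[0,0,0]],[[0,0,-0.04],[0,0,0]],[[0,0,-0.06],[0,0,0]],[[0,0,-0.1],[0,0,0]],[[0,0,-0.13],[0,0,0]],[[0,0,-0.13],[0,0,0]]]'
python3 -m handwheel '[[[0.05,0,0],[0,0,0]],[[0.12,0,0],[0,0,0]],[[0.18,0,0],[0,0,0]],[[0.21,0,0],[0,0,0]],[[0.21,0,0],[0,0,0]]]' 1
python3 - <<'E'
from h import *
sole()
p=camera_params("side");im,d=get_image("side");P=pts(p,d)
m=(im.max(2)<75)&(P[...,2]>.15)&(P[...,2]<.19)&(abs(P[...,0]-.607)<.03)&(abs(P[...,1]-.135)<.03);print("head side",P[m].mean(0),m.sum())
g=np.array([.636,.1272])-.120*EX;to(*g,.05,162.8)
E
```

```text
time_s: 24.6
position: [0.6062, 0.1344, 0.1331]
tool_rot: [[-0.955, 0.296, 0.004], [0.296, 0.955, -0.0], [-0.004, 0.001, -1.0]]
ft_force: [-11.6, -0.6, 28.0]
grip_width: -0.0
gripper_force: 14.0
time_s: 25.4
position: [0.6069, 0.1341, 0.1962]
tool_rot: [[-0.955, 0.296, 0.004], [0.296, 0.955, -0.0], [-0.004, 0.001, -1.0]]
ft_force: [-0.6, -0.3, 0.0]
grip_width: -0.0005
gripper_force: 0.0
time_s: 25.9
position: [0.504, 0.1658, 0.1939]
tool_rot: [[-0.956, 0.295, -0.001], [0.295, 0.956, -0.0], [0.001, -0.001, -1.0]]
ft_force: [1.0, -1.0, 0.3]
grip_width: 0.0722
gripper_force: 0.0
wrist [ 542    0   80   67 4325] [450.6 444.1] [63.  70.7] 0.3 [[418.8999938964844, 479.29998779296875], [419.29998779296875, 408.6000061035156], [482.29998779296875, 408.8999938964844], [481.8999938964844, 479.6000061035156]]
wrist [ 553   61   76   63 2974] [510.4 449.9] [50.6 67.9] 5.76 [[481.79998779296875, 481.20001220703125], [488.6000061035156, 413.6000061035156], [539.0, 418.70001220703125], [532.2000122070312, 486.29998779296875]]
wrist [ 296  104   54  173 8105] [541.1 157.8] [ 56.1 200. ] 72.16 [[437.29998779296875, 161.6999969482422], [627.7000122070312, 100.4000015258789], [644.9000244140625, 153.89999389648438], [454.3999938964844, 215.10000610351562]]
head side [0.6040222  0.12896322 0.17694232] 127
shift [-0.0308  0.0045  0.2876] turn [-0.0001 -0.     -0.    ] mm 145.0 t 26.0 q6 -67.5
```

```bash
python3 -m handwheel '[[[-0.04,0.003,0.08],[0,0,0]],[[-0.044,0.003,0.17],[0,0,0]],[[-0.044,0.004,0.26],[0,0,0]],[[-0.044,0.0045,0.34],[0,0,0]],[[-0.044,0.0045,0.4],[0,0,0]],[[-0.044,0.0045,0.42],[0,0,0]],[[-0.044,0.0045,0.428],[0,0,0]],[[-0.044,0.0045,0.428],[0,0,0]]]'
python3 f.py
python3 -m handwheel '[[[0,0,0],[0,0,0]],[[0,0,0],[0,0,0]],[[0,0,0],[0,0,0]],[[0,0,0],[0,0,0]],[[0,0,0],[0,0,0]],[[0,0,0],[0,0,0]]]' 0 110
python3 f.py
```

```text
time_s: 26.8
position: [0.5282, 0.1608, -0.0193]
tool_rot: [[-0.955, 0.296, 0.001], [0.296, 0.955, 0.0], [-0.001, 0.0, -1.0]]
ft_force: [0.1, 0.1, 0.7]
grip_width: 0.0854
gripper_force: 0.0
press frame pos -113.31 1.35 F 0.0 0.1 Tz -0.0 yaw 162.78
time_s: 27.4
position: [0.5281, 0.161, -0.0175]
tool_rot: [[-0.955, 0.296, 0.003], [0.296, 0.955, 0.0], [-0.003, 0.001, -1.0]]
ft_force: [-3.7, -0.9, 14.2]
grip_width: 0.0523
gripper_force: 111.9
press frame pos -113.44 1.51 F -3.3 -2.0 Tz -0.13 yaw 162.8
```

```bash
python3 -m handwheel '[[[0.01,-0.001,-0.006],[0,0,0]],[[0.04,-0.004,-0.008],[0,0,0]],[[0.09,-0.004,-0.008],[0,0,0]],[[0.15,-0.004,-0.008],[0,0,0]],[[0.2,-0.004,-0.02],[0,0,0]],[[0.23,-0.004,-0.06],[0,0,0]],[[0.25,-0.004,-0.1],[0,0,0]],[[0.25,-0.004,-0.12],[0,0,0]],[[0.25,-0.004,-0.12],[0,0,0]]]'
python3 -m handwheel '[[[0,0,0],[0,0,0.02]],[[0,0,0],[0,0,0.05]],[[0,0,0],[0,0,0.09]],[[0,0,0],[0,0,0.13]],[[0,0,0],[0,0,0.17]],[[0,0,0],[0,0,0.21]],[[0,0,0],[0,0,0.25]],[[0,0,0],[0,0,0.29]],[[0,0,0],[0,0,0.33]],[[0,0,0],[0,0,0.37]]]'
python3 -m handwheel '[[[0,0,0],[0,0,0.04]],[[0,0,0],[0,0,0.08]],[[0,0,0],[0,0,0.12]],[[0,0,0],[0,0,0.16]],[[0,0,0],[0,0,0.2]],[[0,0,0],[0,0,0.24]],[[0,0,0],[0,0,0.28]],[[0,0,0],[0,0,0.32]],[[0,0,0],[0,0,0.36]],[[0,0,0],[0,0,0.4]]]'
python3 - <<'E'
from h import *
g=np.array([.636,.1272])-.185*EX-.005*EY;to(*g,.04,-17.2);to(*g,-.0175,-17.2)
E
```

```text
time_s: 28.3
position: [0.4083, 0.1962, 0.0415]
tool_rot: [[-0.955, 0.296, 0.003], [0.296, 0.955, 0.001], [-0.003, 0.002, -1.0]]
ft_force: [0.5, -0.1, -1.8]
grip_width: 0.0514
gripper_force: 115.2
time_s: 29.3
position: [0.4077, 0.1957, 0.0393]
tool_rot: [[-0.102, 0.995, -0.001], [0.995, 0.102, -0.0], [-0.0, -0.001, -1.0]]
ft_force: [-0.5, 0.3, -1.8]
grip_width: 0.0522
gripper_force: 115.2
time_s: 30.3
position: [0.4077, 0.1957, 0.0393]
tool_rot: [[0.915, 0.405, -0.001], [0.405, -0.915, -0.0], [-0.001, -0.0, -1.0]]
ft_force: [0.3, 0.6, -1.5]
grip_width: 0.052
gripper_force: 115.2
shift [ 0.0767  0.0745 -0.0014] turn [0.     0.0003 0.2281] mm 53.0 t 30.3 q6 76.7
shift [0.0768 0.0745 0.1136] turn [0.     0.0003 0.2281] mm 78.0 t 30.3 q6 76.7
```

```bash
python3 -m handwheel '[[[0.01,0.01,0],[0,0,0.04]],[[0.03,0.03,0],[0,0,0.08]],[[0.05,0.05,0],[0,0,0.12]],[[0.0767,0.0745,0],[0,0,0.16]],[[0.0767,0.0745,0],[0,0,0.2]],[[0.0767,0.0745,0],[0,0,0.228]],[[0.0767,0.0745,0.04],[0,0,0.228]],[[0.0767,0.0745,0.08],[0,0,0.228]],[[0.0767,0.0745,0.105],[0,0,0.228]],[[0.0767,0.0745,0.109],[0,0,0.228]]]'
python3 -m handwheel '[[[0,0,0],[0,0,0]],[[0,0,0],[0,0,0]],[[0,0,0],[0,0,0]],[[0,0,-0.01],[0,0,0]],[[-0.02,0,-0.1],[0,0,0]],[[-0.04,0,-0.2],[0,0,0]],[[-0.06,0,-0.3],[0,0,0]],[[-0.06,0,-0.36],[0,0,0]],[[-0.06,0,-0.36],[0,0,0]]]' 1
python3 -m handwheel '[[[0,0,0],[0,0,-0.04]],[[0,0,0],[0,0,-0.09]],[[0,0,0],[0,0,-0.135]],[[0,0,0],[0,0,-0.18]],[[0,0,0],[0,0,-0.23]],[[0,0,0],[0,0,-0.275]],[[0,0,0],[0,0,-0.32]],[[0,0,0],[0,0,-0.365]],[[0,0,0],[0,0,-0.41]],[[0,0,0],[0,0,-0.455]]]'
python3 -m handwheel '[[[0,0,0],[0,0,-0.045]],[[0,0,0],[0,0,-0.09]],[[0,0,0],[0,0,-0.135]],[[0,0,0],[0,0,-0.18]],[[0,0,0],[0,0,-0.23]],[[0,0,0],[0,0,-0.275]],[[0,0,0],[0,0,-0.32]],[[0,0,0],[0,0,-0.365]],[[0,0,0],[0,0,-0.41]],[[0,0,0],[0,0,-0.455]]]'
python3 -c "
from h import *
sole();sole('side');to(.46,.18,.05,162.8)"
```

```text
time_s: 31.3
position: [0.457, 0.1772, -0.0163]
tool_rot: [[0.957, -0.29, -0.003], [-0.29, -0.957, -0.0], [-0.003, 0.001, -1.0]]
ft_force: [-0.2, 0.2, -1.3]
grip_width: 0.0519
gripper_force: 115.2
time_s: 32.2
position: [0.4305, 0.1869, 0.1707]
tool_rot: [[0.957, -0.289, 0.01], [-0.289, -0.957, 0.002], [0.009, -0.004, -1.0]]
ft_force: [-0.1, 0.6, -0.8]
grip_width: 0.0854
gripper_force: 0.0
time_s: 33.2
position: [0.4285, 0.1863, 0.1653]
tool_rot: [[0.417, 0.909, -0.001], [0.909, -0.417, -0.0], [-0.0, -0.001, -1.0]]
ft_force: [0.4, -0.6, 0.5]
grip_width: 0.0854
gripper_force: 0.0
time_s: 34.2
position: [0.4284, 0.1863, 0.1652]
tool_rot: [[-0.841, 0.541, -0.001], [0.541, 0.841, -0.0], [0.001, -0.001, -1.0]]
ft_force: [-0.4, -0.7, -0.2]
grip_width: 0.0855
gripper_force: 0.0
wrist [ 529    0  104   83 5710] [455.2 444.8] [78.1 66.2] 85.42 [[419.1000061035156, 408.5], [485.0, 403.20001220703125], [491.20001220703125, 481.0], [425.29998779296875, 486.29998779296875]]
wrist [ 564   66   76   69 2622] [518.8 444.5] [66.7 45.9] 77.83 [[489.29998779296875, 416.79998779296875], [534.2000122070312, 407.1000061035156], [548.2000122070312, 472.29998779296875], [503.3999938964844, 482.0]]
wrist [  267    81   102   195 10480] [447.9 180.3] [ 56.1 200.4] 72.73 [[343.8999938964844, 183.1999969482422], [535.2999877929688, 123.80000305175781], [551.9000244140625, 177.3000030517578], [360.6000061035156, 236.8000030517578]]
side [306 171  36  15 334] [484.5 164.4] [ 58.2 115.3] 71.41 [[420.6000061035156, 155.1999969482422], [529.7999877929688, 118.4000015258789], [548.4000244140625, 173.6999969482422], [439.1000061035156, 210.39999389648438]]
shift [-0.0599  0.0238  0.2306] turn [-0.0002 -0.0002 -0.0877] mm 120.0 t 34.3 q6 -48.1
```

```bash
python3 -c "
from h import *
to(.4326,.185,-.019,162.73)"
```

```text
shift [-0.0086  0.0025  0.3686] turn [-0.0002 -0.0002 -0.0873] mm 184.0 t 34.3 q6 -48.1
```

```bash
python3 -m handwheel '[[[-0.0086,0.0025,0.06],[0,0,-0.04]],[[-0.0086,0.0025,0.14],[0,0,-0.0873]],[[-0.0086,0.0025,0.2],[0,0,-0.0873]],[[-0.0086,0.0025,0.27],[0,0,-0.0873]],[[-0.0086,0.0025,0.32],[0,0,-0.0873]],[[-0.0086,0.0025,0.355],[0,0,-0.0873]],[[-0.0086,0.0025,0.368],[0,0,-0.0873]],[[-0.0086,0.0025,0.368],[0,0,-0.0873]]]'
python3 -m handwheel '[[[0,0,0],[0,0,0]],[[0,0,0],[0,0,0]],[[0,0,0],[0,0,0]],[[0,0,0],[0,0,0]],[[0,0,0],[0,0,0]],[[0,0,0],[0,0,0]],[[0,0,-0.002],[0,0,0]]]' 0 110
python3 f.py
```

```text
time_s: 35.1
position: [0.4328, 0.1851, -0.0187]
tool_rot: [[-0.954, 0.3, -0.001], [0.3, 0.954, -0.0], [0.001, -0.001, -1.0]]
ft_force: [0.2, -0.1, 0.6]
grip_width: 0.0854
gripper_force: 0.0
time_s: 35.8
position: [0.4336, 0.1852, -0.0161]
tool_rot: [[-0.954, 0.298, 0.002], [0.298, 0.954, 0.0], [-0.002, 0.001, -1.0]]
ft_force: [-0.1, 1.0, -2.1]
grip_width: 0.0512
gripper_force: 114.5
press frame pos -210.89 -3.33 F -0.4 0.9 Tz 0.02 yaw 162.65
```

```bash
python3 -m handwheel '[[[-0.015,0,0],[0,0,0]],[[-0.035,0,0],[0,0,0]],[[-0.055,0,0],[0,0,0]],[[-0.075,0,0],[0,0,0]],[[-0.095,0,0],[0,0,0]],[[-0.115,0,0],[0,0,0]],[[-0.135,0,0],[0,0,0]],[[-0.155,0,0],[0,0,0]],[[-0.17,0,0],[0,0,0]],[[-0.17,0,0],[0,0,0]]]'
python3 f.py
python3 -m handwheel '[[[-0.002,0,0.001],[0,0,0]],[[-0.004,0,0.001],[0,0,0]],[[-0.006,0,0.001],[0,0,0]],[[-0.008,0,0.001],[0,0,0]],[[-0.01,0,0.001],[0,0,0]],[[-0.01,0,0.001],[0,0,0]]]'
python3 f.py
```

```text
time_s: 36.8
position: [0.5142, 0.16, -0.0162]
tool_rot: [[-0.954, 0.298, -0.0], [0.298, 0.954, 0.001], [0.001, 0.0, -1.0]]
ft_force: [-5.0, 0.9, 9.4]
grip_width: 0.0514
gripper_force: 116.0
press frame pos -126.43 -3.58 F -5.0 -0.6 Tz 0.05 yaw 162.64
time_s: 37.4
position: [0.5161, 0.1593, -0.0163]
tool_rot: [[-0.955, 0.298, -0.005], [0.298, 0.955, 0.001], [0.005, -0.0, -1.0]]
ft_force: [-15.7, 3.8, 22.0]
grip_width: 0.0514
gripper_force: 117.7
press frame pos -124.36 -3.6 F -16.1 -1.0 Tz -0.02 yaw 162.66
```

```bash
python3 -m handwheel '[[[0.005,0,-0.002],[0,0,0]],[[0.01,0,-0.003],[0,0,0]],[[0.01,0,-0.003],[0,0,0]]]'; python3 f.py
python3 - <<'E'
from h import *
for n in("wrist","side"):
    p=camera_params(n);im,d=get_image(n);P=pts(p,d);hsv=cv2.cvtColor(im,cv2.COLOR_RGB2HSV)
    m=cv2.inRange(hsv,(5,80,40),(20,255,255)); D=P[...,:2]-[.636,.1272]; x=D@EX;y=D@EY
    k=(m>0)&(P[...,2]>.008)&(P[...,2]<.04)&(abs(y+.004)<.02)&(x>-.23)&(x<.005)
    A=np.c_[x[k],y[k],np.ones(k.sum())];c=np.linalg.lstsq(A,P[k][:,2],rcond=None)[0];print(n,k.sum(),"slope x,y deg",np.degrees(c[:2]).round(2),"z at -.1",c[2]-.1*c[0],"x range",x[k].min().round(4),x[k].max().round(4),"heel z",P[k][:,2][x[k]<x[k].min()+.02].mean().round(4),"toe z",P[k][:,2][x[k]>x[k].max()-.015].mean().round(4))
    if n=="side": cv2.imwrite("pics/s5.png",cv2.resize(im[110:230,290:430],None,fx=5,fy=5,interpolation=2)[:,:,::-1])
sole();sole("side")
E
```

```text
time_s: 37.7
position: [0.514, 0.1599, -0.0161]
tool_rot: [[-0.955, 0.298, -0.0], [0.298, 0.955, 0.0], [0.0, 0.0, -1.0]]
ft_force: [-2.8, 0.8, 3.1]
grip_width: 0.0511
gripper_force: 115.1
press frame pos -126.58 -3.69 F -2.9 -0.1 Tz 0.01 yaw 162.66
wrist 26501 slope x,y deg [-0.01  0.06] z at -.1 0.02063667422625132 x range -0.2114 -0.0658 heel z 0.0206 toe z 0.0206
side 440 slope x,y deg [ 0.03 -1.37] z at -.1 0.01907587012171848 x range -0.2148 -0.0143 heel z 0.019 toe z 0.0186
wrist [  246    68   145   298 36696] [502.1 163.5] [ 56.3 145.4] 72.71 [[424.29998779296875, 158.1999969482422], [563.0999755859375, 115.0], [579.7999877929688, 168.6999969482422], [441.0, 211.89999389648438]]
side [335 173  34  16 348] [568.1 138.1] [ 59.1 107.3] 72.23 [[508.0, 126.30000305175781], [610.2000122070312, 93.5], [628.2000122070312, 149.8000030517578], [526.0, 182.60000610351562]]
```

View pics/s5.png

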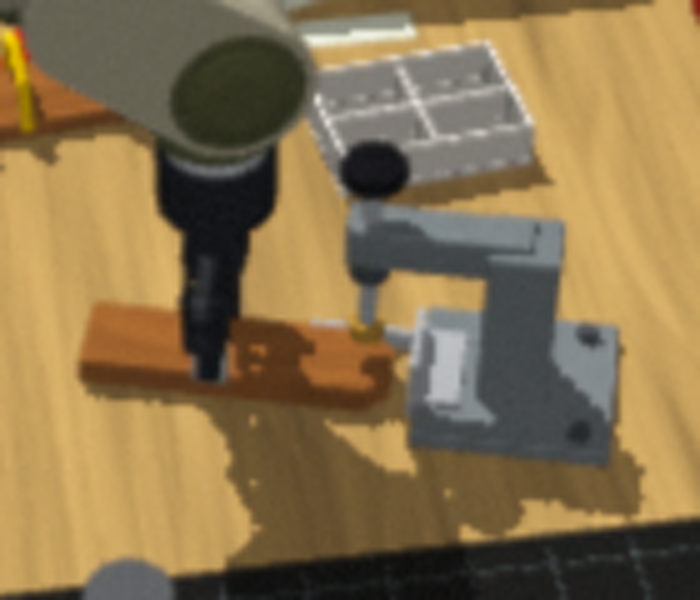

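The last picture shows the sole flat, with its toe at crop (390,375) about 11 mm short of the stop, and nothing blocking it. The tool was pressing it into the bench, so the resistance was friction. I'll unload by 1 mm and go on.

```bash
python3 -m handwheel '[[[0,0,-0.002],[0,0,0]],[[0,0,-0.002],[0,0,0]]]'; python3 f.py
python3 -m handwheel '[[[-0.002,0,0],[0,0,0]],[[-0.004,0,0],[0,0,0]],[[-0.006,0,0],[0,0,0]],[[-0.008,0,0],[0,0,0]],[[-0.01,0,0],[0,0,0]],[[-0.01,0,0],[0,0,0]]]'; python3 f.py
```

```text
time_s: 38.1
position: [0.5146, 0.1597, -0.0154]
tool_rot: [[-0.955, 0.298, 0.001], [0.298, 0.955, -0.0], [-0.001, -0.0, -1.0]]
ft_force: [0.4, 0.3, -1.7]
grip_width: 0.0511
gripper_force: 114.5
press frame pos -125.88 -3.74 F 0.3 0.4 Tz -0.02 yaw 162.66
time_s: 38.7
position: [0.5192, 0.1583, -0.0153]
tool_rot: [[-0.955, 0.298, 0.0], [0.298, 0.955, 0.0], [-0.0, 0.0, -1.0]]
ft_force: [-0.0, -0.2, -2.0]
grip_width: 0.0508
gripper_force: 114.6
press frame pos -121.1 -3.72 F 0.0 -0.3 Tz 0.01 yaw 162.66
```

```bash
python3 -m handwheel '[[[-0.002,0.003,0],[0,0,0]],[[-0.004,0.006,0],[0,0,0]],[[-0.006,0.008,0],[0,0,0]],[[-0.008,0.008,0],[0,0,0]],[[-0.008,0.008,0],[0,0,0]]]'; python3 f.py
python3 -m handwheel '[[[-0.001,0.001,0],[0,0,0]],[[-0.002,0.001,0],[0,0,0]],[[-0.003,0.001,0],[0,0,0]],[[-0.003,0.001,0],[0,0,0]]]'; python3 f.py
```

```text
time_s: 39.2
position: [0.5242, 0.161, -0.0153]
tool_rot: [[-0.955, 0.298, 0.0], [0.298, 0.955, 0.0], [-0.0, 0.0, -1.0]]
ft_force: [1.3, -0.2, -1.5]
grip_width: 0.0513
gripper_force: 114.6
press frame pos -117.17 0.32 F 1.3 0.2 Tz 0.02 yaw 162.67
time_s: 39.6
position: [0.5257, 0.1609, -0.0152]
tool_rot: [[-0.955, 0.298, 0.0], [0.298, 0.955, 0.0], [-0.0, 0.0, -1.0]]
ft_force: [0.1, 0.4, -3.1]
grip_width: 0.0515
gripper_force: 114.6
press frame pos -115.7 0.75 F 0.0 0.4 Tz 0.01 yaw 162.66
```

```bash
python3 -m handwheel '[[[0,0.001,0.001],[0,0,0]],[[0,0.002,0.001],[0,0,0]],[[0,0.003,0.001],[0,0,0]],[[0,0.003,0.001],[0,0,0]]]'; python3 f.py
python3 -m handwheel '[[[0,0.001,0],[0,0,0]],[[0,0.002,0],[0,0,0]],[[0,0.002,0],[0,0,0]]]'; python3 f.py
```

```text
time_s: 40.0
position: [0.5259, 0.1623, -0.0158]
tool_rot: [[-0.955, 0.298, -0.0], [0.298, 0.955, -0.0], [0.0, -0.0, -1.0]]
ft_force: [-0.5, -2.3, -1.6]
grip_width: 0.0515
gripper_force: 114.7
press frame pos -115.88 2.09 F 0.2 -2.3 Tz -0.08 yaw 162.67
time_s: 40.3
position: [0.5259, 0.1625, -0.0159]
tool_rot: [[-0.954, 0.298, -0.001], [0.298, 0.954, -0.001], [0.001, -0.002, -1.0]]
ft_force: [-1.6, -6.1, -1.1]
grip_width: 0.0512
gripper_force: 114.8
press frame pos -116.01 2.3 F 0.2 -6.3 Tz -0.34 yaw 162.64
```

Fence felt at 6 N. Now I'll find the stop and push.

```bash
python3 -m handwheel '[[[-0.001,0,0],[0,0,0]],[[-0.002,0,0],[0,0,0]],[[-0.003,0,0],[0,0,0]],[[-0.003,0,0],[0,0,0]]]'; python3 f.py
python3 -m handwheel '[[[-0.001,0,0],[0,0,0]],[[-0.002,0,0],[0,0,0]],[[-0.002,0,0],[0,0,0]]]'; python3 f.py
```

```text
time_s: 40.7
position: [0.526, 0.1623, -0.0161]
tool_rot: [[-0.955, 0.298, -0.004], [0.298, 0.955, -0.001], [0.004, -0.002, -1.0]]
ft_force: [-6.5, -5.3, 1.5]
grip_width: 0.0511
gripper_force: 115.2
press frame pos -115.85 2.18 F -4.7 -7.0 Tz -0.27 yaw 162.65
time_s: 41.0
position: [0.526, 0.1623, -0.0161]
tool_rot: [[-0.955, 0.298, -0.006], [0.298, 0.955, -0.001], [0.006, -0.003, -1.0]]
ft_force: [-10.6, -4.5, 4.3]
grip_width: 0.0515
gripper_force: 115.6
press frame pos -115.81 2.15 F -8.8 -7.4 Tz -0.16 yaw 162.66
```

```bash
python3 -m handwheel '[[[-0.001,0,-0.0005],[0,0,0]],[[-0.002,0.0005,-0.001],[0,0,0]],[[-0.003,0.0005,-0.001],[0,0,0]],[[-0.003,0.0005,-0.001],[0,0,0]]]'; python3 f.py
python3 -c "
from h import *
sole();sole('side')"
```

```text
time_s: 41.4
position: [0.527, 0.162, -0.016]
tool_rot: [[-0.955, 0.298, -0.008], [0.298, 0.955, -0.001], [0.007, -0.003, -1.0]]
ft_force: [-10.1, -4.8, 1.2]
grip_width: 0.0518
gripper_force: 115.1
press frame pos -114.81 2.12 F -8.2 -7.6 Tz -0.16 yaw 162.67
wrist [  247    68   144   298 36640] [515.1 165.5] [ 56.3 145.2] 72.62 [[437.3999938964844, 160.39999389648438], [576.0, 117.0], [592.7999877929688, 170.6999969482422], [454.20001220703125, 214.10000610351562]]
```

```bash
python3 -m handwheel '[[[-0.001,0,0],[0,0,0]],[[-0.002,0,0],[0,0,0]],[[-0.002,0,0],[0,0,0]]]'; python3 f.py
python3 -m handwheel '[[[-0.001,0,0],[0,0,0]],[[-0.002,0,-0.0005],[0,0,0]],[[-0.002,0,-0.0005],[0,0,0]]]'; python3 f.py
```

```text
time_s: 41.8
position: [0.5269, 0.162, -0.016]
tool_rot: [[-0.955, 0.298, -0.01], [0.298, 0.955, -0.001], [0.009, -0.004, -1.0]]
ft_force: [-13.3, -4.2, 4.2]
grip_width: 0.0514
gripper_force: 115.5
press frame pos -114.84 2.11 F -11.5 -7.9 Tz -0.18 yaw 162.67
time_s: 42.1
position: [0.5268, 0.1619, -0.0161]
tool_rot: [[-0.955, 0.298, -0.012], [0.298, 0.955, -0.0], [0.011, -0.004, -1.0]]
ft_force: [-16.7, -2.0, 4.8]
grip_width: 0.0514
gripper_force: 115.5
press frame pos -114.92 2.06 F -15.4 -6.8 Tz -0.14 yaw 162.68
```

```bash
python3 -m handwheel '[[[0,0,0],[0,0,0]],[[0.002,-0.0005,0],[0,0,0]],[[0.004,-0.001,0],[0,0,0]],[[0.006,-0.002,0],[0,0,0]],[[0.006,-0.002,0],[0,0,0]]]'; python3 f.py
python3 -m handwheel '[[[0,0,0],[0,0,0]],[[0,0,0],[0,0,0]],[[0,0,0],[0,0,0]],[[0,0,0],[0,0,0]],[[0,0,-0.03],[0,0,0]],[[0,0,-0.1],[0,0,0]],[[0,0,-0.18],[0,0,0]],[[0,0,-0.27],[0,0,0]],[[0.04,0,-0.36],[0,0,0]],[[0.04,0,-0.41],[0,0,0]]]' 1
python3 - <<'E'
from h import *
sole();sole("side")
to(.607,.136,.1937,162.8)
E
```

```text
time_s: 42.6
position: [0.527, 0.1619, -0.0156]
tool_rot: [[-0.955, 0.298, -0.004], [0.298, 0.955, -0.0], [0.004, -0.001, -1.0]]
ft_force: [-7.2, -0.2, -1.7]
grip_width: 0.0513
gripper_force: 114.7
press frame pos -114.73 2.05 F -6.8 -2.3 Tz -0.13 yaw 162.67
time_s: 43.6
position: [0.5094, 0.1684, 0.194]
tool_rot: [[-0.955, 0.297, 0.005], [0.297, 0.955, 0.001], [-0.004, 0.002, -1.0]]
ft_force: [-0.4, 0.2, 0.4]
grip_width: 0.0853
gripper_force: 0.0
wrist [ 536    0   82   61 3876] [453.9 442.5] [76.5 55.4] 83.65 [[422.20001220703125, 407.6000061035156], [477.20001220703125, 401.5], [485.70001220703125, 477.5], [430.6000061035156, 483.6000061035156]]
wrist [ 551   54   75   63 3006] [510.7 450.2] [50.  67.5] 6.2 [[482.20001220703125, 481.0], [489.3999938964844, 413.8999938964844], [539.2000122070312, 419.29998779296875], [531.9000244140625, 486.3999938964844]]
wrist [ 290   99   55  173 8250] [540.8 157.5] [ 56.1 198.6] 72.61 [[437.70001220703125, 160.39999389648438], [627.2000122070312, 101.0999984741211], [644.0, 154.60000610351562], [454.3999938964844, 213.89999389648438]]
side [310 170  62  18 648] [536.7 153.7] [ 60.3 197.8] 71.96 [[433.29998779296875, 155.6999969482422], [621.4000244140625, 94.4000015258789], [640.0999755859375, 151.6999969482422], [452.0, 213.0]]
shift [-0.2019 -0.0043  0.0022] turn [ 0.001   0.0024 -0.0006] mm 101.0 t 43.7 q6 -67.1
```

```bash
python3 -m handwheel '[[[-0.04,0,0],[0,0,0]],[[-0.1,0,0],[0,0,0]],[[-0.16,0,0],[0,0,0]],[[-0.202,-0.004,0],[0,0,0]],[[-0.202,-0.004,0],[0,0,0]],[[-0.202,-0.004,0.03],[0,0,0]],[[-0.202,-0.004,0.05],[0,0,0]],[[-0.202,-0.004,0.06],[0,0,0]],[[-0.202,-0.004,0.07],[0,0,0]]]' 0 60
python3 -m handwheel '[[[0,0,0.005],[0,0,0]],[[0,0,0.01],[0,0,0]],[[0,0,0.015],[0,0,0]],[[0,0,0.02],[0,0,0]],[[0,0,0.025],[0,0,0]],[[0,0,0.03],[0,0,0]],[[0,0,0.035],[0,0,0]],[[0,0,0.04],[0,0,0]],[[0,0,0.04],[0,0,0]]]'
```

```text
time_s: 44.6
position: [0.6054, 0.1359, 0.1546]
tool_rot: [[-0.955, 0.298, -0.0], [0.298, 0.955, 0.0], [0.0, -0.0, -1.0]]
ft_force: [-0.4, -0.3, -0.5]
grip_width: -0.0001
gripper_force: 0.0
time_s: 45.5
position: [0.6057, 0.1358, 0.1351]
tool_rot: [[-0.955, 0.298, 0.0], [0.298, 0.955, 0.0], [-0.0, 0.0, -1.0]]
ft_force: [-3.2, 1.1, 7.2]
grip_width: 0.0002
gripper_force: 3.3
```

```bash
python3 -m handwheel '[[[0,0,0.002],[0,0,0]],[[0,0,0.004],[0,0,0]],[[0,0,0.006],[0,0,0]],[[0,0,0.008],[0,0,0]],[[0,0,0.01],[0,0,0]],[[0,0,0.011],[0,0,0]],[[0,0,0.011],[0,0,0]],[[0,0,0.011],[0,0,0]]]'
```

```text
time_s: 46.3
position: [0.606, 0.1358, 0.1332]
tool_rot: [[-0.955, 0.298, 0.004], [0.298, 0.955, -0.0], [-0.004, 0.001, -1.0]]
ft_force: [-10.4, 0.5, 25.6]
grip_width: 0.0002
gripper_force: 12.9
```

Bottomed at the same height as before (0.133) with 26 N. I'll hold briefly, rise and retreat.

```bash
python3 -m handwheel '[[[0,0,0],[0,0,0]],[[0,0,0],[0,0,0]],[[0,0,-0.01],[0,0,0]],[[0,0,-0.02],[0,0,0]],[[0,0,-0.03],[0,0,0]],[[0,0,-0.04],[0,0,0]],[[0,0,-0.06],[0,0,0]],[[0,0,-0.1],[0,0,0]],[[0,0,-0.13],[0,0,0]],[[0,0,-0.13],[0,0,0]]]'
python3 -m handwheel '[[[0.05,0,0],[0,0,0]],[[0.12,0,0],[0,0,0]],[[0.18,0,0],[0,0,0]],[[0.2,0,0],[0,0,0]],[[0.2,0,0],[0,0,0]],[[0.2,0,0],[0,0,0]]]'
python3 - <<'E'
from h import *
sole();sole("side")
p=camera_params("side");im,d=get_image("side");P=pts(p,d)
m=(im.max(2)<75)&(P[...,2]>.15)&(P[...,2]<.19)&(abs(P[...,0]-.607)<.03)&(abs(P[...,1]-.135)<.03);print("head",P[m].mean(0),m.sum())
E
```

```text
time_s: 47.3
position: [0.6068, 0.1356, 0.1965]
tool_rot: [[-0.955, 0.298, 0.004], [0.298, 0.955, -0.0], [-0.004, 0.001, -1.0]]
ft_force: [0.0, 0.1, -0.3]
grip_width: 0.0004
gripper_force: 0.0
time_s: 47.9
position: [0.5112, 0.1652, 0.1942]
tool_rot: [[-0.955, 0.298, 0.0], [0.298, 0.955, -0.0], [-0.0, -0.0, -1.0]]
ft_force: [0.8, -0.3, -0.2]
grip_width: -0.0003
gripper_force: 0.0
wrist [ 541    0   81   59 3693] [455.  443.6] [74.6 53.4] 84.55 [[424.8999938964844, 409.0], [478.0, 404.0], [485.1000061035156, 478.20001220703125], [431.8999938964844, 483.29998779296875]]
wrist [ 553   53   76   62 3039] [510.7 449.9] [49.9 67.9] 6.38 [[482.20001220703125, 480.8999938964844], [489.70001220703125, 413.3999938964844], [539.2999877929688, 418.8999938964844], [531.7000122070312, 486.3999938964844]]
wrist [ 293   97   55  156 7663] [529.6 161. ] [ 56.1 174.9] 72.62 [[437.79998779296875, 160.39999389648438], [604.7000122070312, 108.0999984741211], [621.5, 161.60000610351562], [454.5, 213.89999389648438]]
side [310 169  62  18 650] [535.5 153.5] [ 61.  197.8] 72.21 [[431.8999938964844, 154.6999969482422], [620.2999877929688, 94.19999694824219], [639.0, 152.39999389648438], [450.6000061035156, 212.8000030517578]]
head [0.60397749 0.12903692 0.17681253] 128
```

```bash
python3 -c "
from rig import *
print(close_job())"
```

```text
the job is handed in; nothing more can be done
None
```

I stamped both ends with the plunger fully down, left the sole seated by its toe end with the plunger up and the arm clear, and handed the job in at about 48 s; no verdict was shown.

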